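# Rebuild the knocked-over condiment station

## Task

The condiment station in the coffee corner was knocked over: rebuild it on the wooden board. Stack every loose grey bin into one straight tower on the base bin, each facing opposite to the one below so that it stands on top of it instead of dropping into it, and stand every toppled sugar shaker upright on the free part of the board. Leave the cup and saucer, milk jug and tamper where they are.

Things in the scene. Friction and masses are not known exactly. Their poses are not given: they have to be found in the camera images.
- board: dark wooden board fixed on the counter, 180 (own x) x 360 (own y) x 8 mm thick. Origin: centre of its underside, z up. The base bin stands near its -y end (bin centre at x 0, y -120); the rest, about y -70 to +170, is free
- base_bin: lowest bin of the tower, fixed on the board, front towards the board's -x. All four grey plastic bins are alike: 120 long (own x), 62 wide (own y), 62 mm high. Origin: centre of the underside, z up. The upper part, 26 to 62 above the underside, is the full 120 x 62 with upright 3 mm walls; the hollow foot below is 90 x 48
- base_bin_front (a point): front end of the base bin (own x -60, 35 mm up). Front = own -x: that end wall has a scoop cut from its middle, down to 40 above the underside; the back wall is full height. Lugs stick out 9 at the bottom of the foot (front middle, two at the back); ledges lie inside the mouth 5 below the rim (two front corners, back middle)
- bin_a: loose bin like the base bin, upright on the counter, facing any way, 0.11 to 0.22 kg; may be absent. Facing opposite to the bin below, its lugs sit on that bin's ledges and it stacks: underside 57 mm above the other's underside, play 3 lengthways, 4 sideways. Facing the same way it nests, only 36 above
- bin_a_front (a point): front end of bin_a (own x -60, 35 mm up). To carry a bin, grip across its 62 mm width at mid length, fingertips no deeper than 33 below the rim
- shaker_a: toppled stainless octagonal sugar shaker, may be absent: 44 mm across flats, 95 tall (body 76, then 38 diameter domed cap), 0.10 to 0.20 kg. Origin: on its axis 46 above the base; own z runs from base to cap. Lies on a flat (axis 22 above the counter), cap pointing left (+y), up to 50 degrees either way
- bin_b: loose bin, same as bin_a; may be absent
- bin_b_front (a point): front end of bin_b (own x -60, 35 mm up)
- bin_c: loose bin, same as bin_a; may be absent
- bin_c_front (a point): front end of bin_c (own x -60, 35 mm up)
- shaker_b: toppled sugar shaker, same as shaker_a; may be absent. Any shaker can be righted by gripping it with the tool slanting 45 degrees down towards its base end, then turning the tool so that it slants 45 degrees the other way and letting go
- shaker_c: toppled sugar shaker, same as shaker_a; may be absent
- cup: white porcelain espresso cup, 62 across x 55, on the saucer beyond the work area; leave it alone. Origin: centre of its underside
- saucer: white saucer, 116 across; leave it alone. Origin: centre of its underside
- milk_jug: stainless milk jug, 84 across x 100 tall with a handle, beyond the board; leave it alone. Origin: centre of its underside
- tamper: dark steel coffee tamper, 54 across x 80 tall, beyond the loose bins; leave it alone. Origin: centre of its underside
Not all that is in view belongs to the job. What is shaped like the bin_b but yellow is not meant. Leave any purple look-alike of the shaker_a alone.

How it is judged:
At the end, for the whole second after the job is handed in: Every loose bin stacked in one tower on the base bin: opposite to the one below, underside 53-61 mm above its underside, within 8 mm sideways, tilt under 0.07 rad. Every shaker standing on the board (centre over it), tilt under 0.1 rad. All released, at rest (((x of bin_a in the frame of base_bin between -0.008 and 0.008 m and y of bin_a in the frame of base_bin between -0.008 and 0.008 m and z of bin_a in the frame of base_bin between 0.053 and 0.061 m and x of bin_a_front in the frame of base_bin above 0.045 m) or (x of bin_a in the frame of bin_b between -0.008 and 0.008 m and y of bin_a in the frame of bin_b between -0.008 and 0.008 m and z of bin_a in the frame of bin_b between 0.053 and 0.061 m and x of bin_a_front in the frame of bin_b above 0.045 m) or (x of bin_a in the frame of bin_c between -0.008 and 0.008 m and y of bin_a in the frame of bin_c between -0.008 and 0.008 m and z of bin_a in the frame of bin_c between 0.053 and 0.061 m and x of bin_a_front in the frame of bin_c above 0.045 m)) and angle between each of bin_a, bin_b, bin_c's own z axis and vertical below 0.07 rad and linear speed of each of bin_a, bin_b, bin_c, shaker_a, shaker_b, shaker_c below 0.02 m/s and ((x of bin_b in the frame of base_bin between -0.008 and 0.008 m and y of bin_b in the frame of base_bin between -0.008 and 0.008 m and z of bin_b in the frame of base_bin between 0.053 and 0.061 m and x of bin_b_front in the frame of base_bin above 0.045 m) or (x of bin_b in the frame of bin_a between -0.008 and 0.008 m and y of bin_b in the frame of bin_a between -0.008 and 0.008 m and z of bin_b in the frame of bin_a between 0.053 and 0.061 m and x of bin_b_front in the frame of bin_a above 0.045 m) or (x of bin_b in the frame of bin_c between -0.008 and 0.008 m and y of bin_b in the frame of bin_c between -0.008 and 0.008 m and z of bin_b in the frame of bin_c between 0.053 and 0.061 m and x of bin_b_front in the frame of bin_c above 0.045 m)) and ((x of bin_c in the frame of base_bin between -0.008 and 0.008 m and y of bin_c in the frame of base_bin between -0.008 and 0.008 m and z of bin_c in the frame of base_bin between 0.053 and 0.061 m and x of bin_c_front in the frame of base_bin above 0.045 m) or (x of bin_c in the frame of bin_a between -0.008 and 0.008 m and y of bin_c in the frame of bin_a between -0.008 and 0.008 m and z of bin_c in the frame of bin_a between 0.053 and 0.061 m and x of bin_c_front in the frame of bin_a above 0.045 m) or (x of bin_c in the frame of bin_b between -0.008 and 0.008 m and y of bin_c in the frame of bin_b between -0.008 and 0.008 m and z of bin_c in the frame of bin_b between 0.053 and 0.061 m and x of bin_c_front in the frame of bin_b above 0.045 m)) and x of shaker_a in the frame of board between -0.087 and 0.087 m and y of shaker_a in the frame of board between -0.177 and 0.177 m and z of shaker_a in the frame of board between 0.049 and 0.06 m and angle between each of shaker_a, shaker_b, shaker_c's own z axis and vertical below 0.1 rad and x of shaker_b in the frame of board between -0.087 and 0.087 m and y of shaker_b in the frame of board between -0.177 and 0.177 m and z of shaker_b in the frame of board between 0.049 and 0.06 m and x of shaker_c in the frame of board between -0.087 and 0.087 m and y of shaker_c in the frame of board between -0.177 and 0.177 m and z of shaker_c in the frame of board between 0.049 and 0.06 m); the robot touches nothing.
It fails at once if the cup is moved more than 4 cm or tipped (distance of cup from where it was at the start of the episode above 0.04 m or angle between cup's own z axis and vertical above 0.5 rad).
It fails at once if the saucer is moved more than 4 cm or tipped (distance of saucer from where it was at the start of the episode above 0.04 m or angle between saucer's own z axis and vertical above 0.5 rad).
It fails at once if the milk jug is moved more than 4 cm or tipped (distance of milk_jug from where it was at the start of the episode above 0.04 m or angle between milk_jug's own z axis and vertical above 0.5 rad).
It fails at once if the tamper is moved more than 4 cm or tipped (distance of tamper from where it was at the start of the episode above 0.04 m or angle between tamper's own z axis and vertical above 0.5 rad).
Of bin_a, bin_b, bin_c only 2 to 3 are there at a start; the rules pass over those that are not, and their reading is None.
Of shaker_a, shaker_b, shaker_c only 2 to 3 are there at a start; the rules pass over those that are not, and their reading is None.
At some moment in a run one of shaker_a, shaker_b, shaker_c may be knocked a few centimetres aside while the robot is not near it.
It also fails if it takes over 210 s, if anything falls off the work surface, if the arm or the gripper's body presses on something with over 40 N, if the wrist force passes 120 N, or if a joint passes its speed limit or range.

## Robot

A 6-joint arm with a two-finger parallel gripper is mounted at the origin on the work surface. World frame = base frame: x ahead of the robot, y to its left, z up, the work surface at z = 0. Lengths are in m, angles in rad, forces in N, time in s.
With the tool pointing down it reaches from about 0.35 to 0.95 m from the base axis. Payload 17.4 kg.
Tool frame: the origin (TCP) lies midway between the tips of the shut fingers; the grasp point (between the pads) lies arm.pinch_z behind it (arm.pinch_z is the distance from the TCP to the grasp point, in m); z points along the fingers, y is the direction in which the jaws open and shut (so a half turn about z gives the same grasp; the last joint's range is limited). The gripper opens to 93 mm and grips with 3 to 60 N. Pads are 15 mm wide; open, the fingers measure 128 mm over their backs; the gripper's body (75 mm by 188 mm) begins 65 mm behind the grasp point.
Start: joints at [1.277, 0.116, 1.442, -0, 1.584, -0.038], TCP at [0.171, 0.653, 0.219] pointing down, gripper open.
Joint ranges: [-2.83, 2.83], [-0.83, 2.19], [0.07, 2.5], [-1.14, 4.28], [0.01, 3], [-2.97, 2.97]. Speed limits (rad/s): [1.89, 1.89, 2.22, 3.14, 3.14, 3.14].

## Interface

Orientations are given as a unit quaternion [x, y, z, w].
In Python, from bench import arm gives the robot as it stands. The module is installed in compiled form; this text tells all that it offers.
- The arm moves only by the tool play_rows, never from a script. Its argument "series" is one flat list of numbers, 6 for each row, row after row: the shift along the tool's x, y, z each as a share of 0.6 m, from -1 to 1, then the turn, a rotation vector about the tool's x, y, z each as a share of pi/2 rad, from -1 to 1. In form: [tx, ty, tz, ax, ay, az, tx, ty, tz, ax, ay, az, ...]. A call has 1 to 12 rows; each row is the pose to reach, as a shift and turn from the pose commanded when the call began, along the tool's axes at that moment; what a row does not reach only later rows make up. A row lasts 1/8 s, in which the tool goes at most 62.5 mm and 10.7 degrees, less where a joint would pass 70% of its speed; a pose out of reach is approached as far as the arm can. A call with a number of a shift or a turn outside -1 to 1 is refused whole. A call with a gripper value outside its range is refused whole. "hand" is the closure, from 0 (fully open) to 1 (shut), set as the call begins (left out, the last holds). The fingers move at their own pace and stop on an object; "squeeze" is the grip in N (left out, the last holds). Time passes only in rows, so rows that repeat a pose let the fingers close. It gives the time, the measured TCP pose, the force and the opening at its end, in the units of the state.
- arm.sense(): the state, without advancing time (a new reading comes with each control period).
- arm.snapshot(name): name is "scene" or "top" or "wrist"; returns (picture, depth): 384x512x3 uint8, red, green, blue; 384x512 float32, m along the optical axis (not along the pixel's ray), 0 where there is no reading.
- arm.calibration(name): a dict with "fovy" (degrees; the focal length in pixels is half the picture's height over the tangent of half this angle, whatever the lens; pixels are square), "cx", "cy" (the principal point, pixels), "R" (3x3) and "t" (3): a world point X has camera coordinates R X + t. Camera axes: x right, y down, z forward; pixel columns grow to the right and rows downward; lengths in m; the calibration is good to about 2 mm. A picture is of the moment at which its call begins: read the wrist's pose just before it. calibration takes no time and is no camera call; for the wrist camera it gives the pose at the moment of the call.
- arm.job_done(): hands the job in, once; it reports no verdict.
The state is a dict: "clock": time; "joint_pos": joint angles; "joint_vel": joint speeds; "joint_torque": joint torques, N m; "position": TCP position; "orientation": TCP orientation; "ft_force": force on the tool from outside, world axes, zero at the start; "moment": the same for the moment, N m; "grip_width": opening from 0.0 (shut) to 1.0 (fully open).
Only numpy, scipy, OpenCV 4.12 (cv2) and the standard library are available. Lean on these libraries where they do the work, as an engineer would, in place of code of your own. Each camera call takes 0.05 s, during which the arm holds its last target. There are 200 camera calls.

## Working session

There is one attempt and no reset: what is moved stays moved. The work goes in short steps, Python scripts to look and compute and a tool call to move; the robot and the scene stay as the last step left them, time stands still between calls to the robot, and variables do not carry over. Pictures are saved under pics/ and viewed, about 12 in all and at most 16, crops included, and the job is handed in when it is done.

Besides the shell and the picture viewer there is one more tool, called after "Request:" as name(argument=value, ...) on one line, values as JSON. play_rows: Moves the arm, as the interface text tells. Its arguments: {"type":"object","properties":{"series":{"type":"array","items":{"type":"number"}},"hand":{"type":"number"},"squeeze":{"type":"number"}},"required":["series"]}

```bash
ls; mkdir -p pics; cat > h.py <<'E'
import numpy as np, cv2
from bench import arm
from scipy.spatial.transform import Rotation as Ro
def K(name):
    c=arm.calibration(name); f=192/np.tan(np.radians(c['fovy'])/2)
    return f,c['cx'],c['cy'],np.array(c['R']),np.array(c['t'])
def pts(name,d,k=None):
    f,cx,cy,R,t=k or K(name)
    v,u=np.mgrid[0:d.shape[0],0:d.shape[1]]
    P=np.stack([(u-cx)/f*d,(v-cy)/f*d,d],-1)
    return (P-t)@R
def ray(name,u,v,z,k=None):
    f,cx,cy,R,t=k or K(name)
    o=-R.T@t; r=R.T@np.array([(u-cx)/f,(v-cy)/f,1]); return o+r*(z-o[2])/r[2]
def save(name,fn):
    k=K(name); im,d=arm.snapshot(name); cv2.imwrite('pics/'+fn,im[:,:,::-1]); np.savez('pics/'+fn[:-4],im=im,d=d,f=k[0],cx=k[1],cy=k[2],R=k[3],t=k[4]); return im,d,k
def load(fn):
    z=np.load('pics/'+fn+'.npz'); return z['im'],z['d'],(float(z['f']),float(z['cx']),float(z['cy']),z['R'],z['t'])
E
python3 - <<'E'
from h import *
for n in('scene','top','wrist'):
    im,d,k=save(n,n+'0.png'); print(n,k[0],k[1:3],-k[3].T@k[4],k[3][2])
a=cv2.imread('pics/top0.png');cv2.imwrite('pics/top0b.png',cv2.resize(a,(800,600)))
print(arm.sense(),arm.pinch_z)
E
```

```text
pics
scene 416.32203588472134 (244.8642966695958, 196.63239873933006) [1.12106896 0.83032993 0.79430765] [-0.49967687 -0.6174443  -0.60752413]
top 382.7649688956671 (249.0082315692363, 182.6058290718876) [0.42816333 0.1064443  1.2847689 ] [ 7.03301607e-02 -8.99912489e-04 -9.97523362e-01]
wrist 323.7366336872452 (256.9241773144228, 191.494701605097) [0.09023374 0.67256808 0.38410083] [ 0.28432142 -0.07411755 -0.95585978]
{'clock': 0.15, 'joint_pos': array([ 1.27718508e+00,  1.16362755e-01,  1.44209148e+00, -1.78940522e-05,
        1.58402322e+00, -3.78294176e-02]), 'joint_vel': array([ 0.00027901, -0.00100329, -0.00200647,  0.00072382,  0.00020133,
        0.00040371]), 'joint_torque': array([ 5.12651932e-04, -7.21761346e+01, -6.22960424e+01,  7.80456467e-02,
        2.23437493e-02, -8.50468564e-05]), 'position': array([0.17076387, 0.65288029, 0.21809619]), 'orientation': array([ 1.27542670e-01,  9.91832986e-01, -4.37815199e-04, -6.41558931e-05]), 'ft_force': array([-0.37007254,  0.86141856, -0.81383631]), 'moment': array([-0.02628997, -0.01413987,  0.0072693 ]), 'grip_width': 0.9969805163559927} 0.0188
```

View pics/top0b.png

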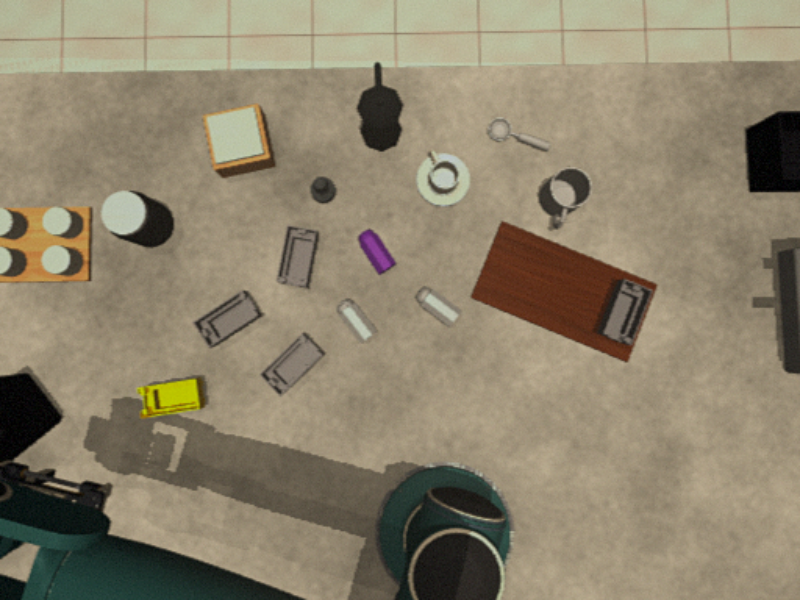

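View pics/scene0.png

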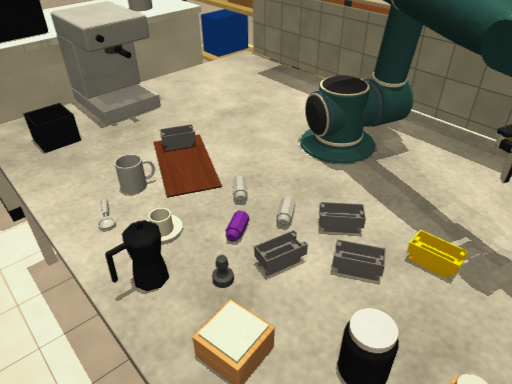

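Top view (800×600): grey bins at (298,257), (229,319), (293,362). Silver shakers at (355,320) and (438,307). The purple shaker (377,251) and the yellow bin (172,397) are decoys. The base bin is at (627,310) on the board. Only two silver shakers are in sight. Next I measure them, with one enlarged crop to confirm.

```bash
cat >> h.py <<'E'
def rim(P,sel,zlo,zhi):
    m=sel&(P[...,2]>zlo)&(P[...,2]<zhi); q=P[m][:,:2]
    r=cv2.minAreaRect((q*1000).astype(np.float32)); b=cv2.boxPoints(r)
    e=b[1]-b[0]; g=b[2]-b[1]; e=e if np.hypot(*e)>np.hypot(*g) else g
    return np.array(r[0])/1000,sorted(r[1]),np.degrees(np.arctan2(e[1],e[0])),q,np.median(P[m][:,2])
E
python3 - <<'E'
from h import *
im,d,k=load('top0'); P=pts('top',d,k)
hsv=cv2.cvtColor(im,cv2.COLOR_RGB2HSV)
S=.64
def box(u,v,r):
    m=np.zeros(d.shape,bool); m[int(v*S-r):int(v*S+r),int(u*S-r):int(u*S+r)]=1; return m
bx=P[...,2]
print('counter z',np.median(bx[box(400,400,20)]),np.std(bx[box(400,400,20)]))
for n,(u,v) in dict(b1=(298,257),b2=(229,319),b3=(293,362),base=(627,310)).items():
    sel=box(u,v,32); o=.008 if n=='base' else 0
    c,s,a,q,z=rim(P,sel,.045+o,.075+o); 
    ax=np.array([np.cos(np.radians(a)),np.sin(np.radians(a))]); pr=np.array([-ax[1],ax[0]])
    w=(P[...,:2]-c); x=w@ax; y=w@pr
    e=[np.median(bx[sel&(abs(y)<.009)&(abs(x-sg*.0585)<.004)]) for sg in(1,-1)]
    print(n,c.round(4),np.round(s,1),round(a,1),'z',z.round(4),'wall mid +/-',np.round(e,4))
for n,(u,v) in dict(s1=(355,320),s2=(438,307),pur=(377,251)).items():
    sel=box(u,v,22); c,s,a,q,z=rim(P,sel,.012,.06); print(n,c.round(4),np.round(s,1),round(a,1),z, P[sel][:,2].max())
hh=hsv; m=((hh[...,0]<12)|(hh[...,0]>172))&(hh[...,1]>110)&(bx>0)&(bx<.02)&(P[...,1]<.05)
m=cv2.morphologyEx(m.astype(np.uint8),cv2.MORPH_OPEN,np.ones((3,3)));c=max(cv2.findContours(m,0,1)[0],key=cv2.contourArea)
pb=P[c[:,0,1],c[:,0,0]][:,:2]; r=cv2.minAreaRect((pb*1000).astype(np.float32)); print('board',r,cv2.boxPoints(r))
cr=cv2.resize(im[130:270,110:310],(800,560),interpolation=2)[:,:,::-1]; cv2.imwrite('pics/crop1.png',cr)
E
```

```text
counter z 0.0003112344823447793 0.1012698383125502
b1 [0.5632 0.2957] [156.6 198.8] 85.2 z 0.0597 wall mid +/- [-0.0004 -0.0005]
b2 [0.4424 0.4201] [168.  181.9] -0.5 z 0.0588 wall mid +/- [0.0575 0.0001]
b3 [0.3954 0.3435] [120.6 167.6] 43.7 z 0.06 wall mid +/- [-0.0012  0.0055]
base [ 0.4546 -0.3791] [ 64.8 121.1] -23.2 z 0.0657 wall mid +/- [0.0644 0.0338]
s1 [0.4252 0.207 ] [ 93.7 117.8] -53.1 0.040386450894972094 1.2847689041916208
s2 [0.4751 0.0048] [44.2 94. ] 52.5 0.0402806276398451 1.2847689041916208
pur [0.5925 0.1328] [43.4 93.6] 32.3 0.04097193176927797 1.2847689041916208
board ((501.6091003417969, -267.4621887207031), (356.9263610839844, 178.08860778808594), 66.35406494140625) [[ 348.4622  -395.22766]
 [ 511.59872 -466.65607]
 [ 654.756   -139.69672]
 [ 491.61948  -68.26831]]
```

View pics/crop1.png

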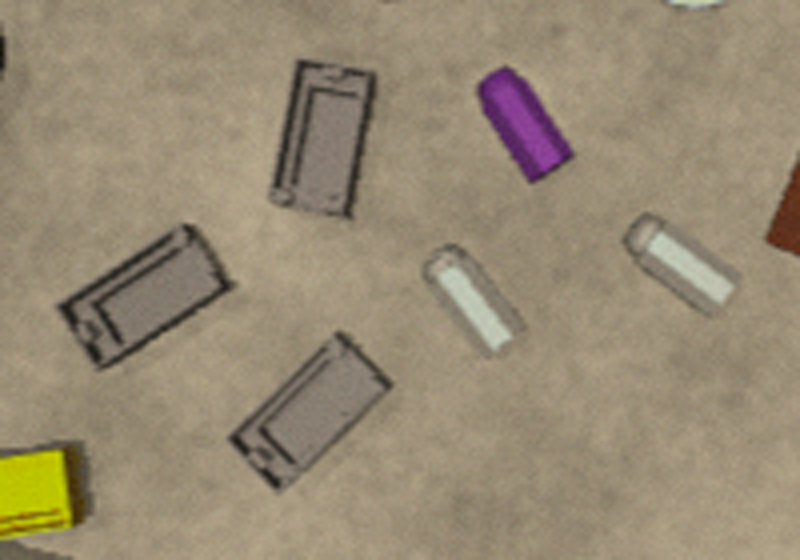

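The crop confirms the three grey bins with dark rims, both silver shakers with caps to the upper left, and the yellow and purple decoys as separate objects. I'm refining poses per connected component and cross-checking against the scene camera.

```bash
cat >> h.py <<'E'
def objs(im,d,P,zlo,minz,area=60):
    z=P[...,2]; m=((d>0)&(z>zlo)&(z<.3)&(P[...,0]>.28)&(P[...,0]<.8)&(P[...,1]>-.55)&(P[...,1]<.55)).astype(np.uint8)
    n,l,s,c=cv2.connectedComponentsWithStats(m,connectivity=4); hsv=cv2.cvtColor(im,cv2.COLOR_RGB2HSV); out=[]
    for i in range(1,n):
        if s[i,4]<area: continue
        sel=l==i; q=P[sel]; 
        if np.percentile(q[:,2],95)<minz: continue
        c,sz,a,_,zm=rim(P,sel,zlo,.3)
        ax=np.array([np.cos(np.radians(a)),np.sin(np.radians(a))]); pr=np.array([-ax[1],ax[0]]); w=q[:,:2]-c
        x=w@ax; y=w@pr; L=sz[1]/2000
        ends=[(np.percentile(q[(abs(y)<.01)&(sg*x>L-.014),2],95) if ((abs(y)<.01)&(sg*x>L-.014)).any() else -1) for sg in(1,-1)]
        wid=[np.ptp(y[(sg*x>L-.015)]) for sg in(1,-1)]
        print(c.round(4),np.round(sz,1),'ang %.1f'%a,'z95 %.4f'%np.percentile(q[:,2],95),'ends+-',np.round(ends,4),'wid',np.round(wid,3),'hsv',np.median(hsv[sel],0),'px',np.argwhere(sel).mean(0)[::-1].round())
E
python3 - <<'E'
from h import *
for n in('top','scene'):
    im,d,k=load(n+'0'); P=pts(n,d,k); print(n); objs(im,d,P,.014,.03); print('rims'); objs(im,d,P,.045,.05,25)
E
```

```text
top
[0.7875 0.4084] [ 40.5 120.7] ang -81.3 z95 0.0809 ends+- [0.0768 0.0806] wid [0.02 0.04] hsv [ 17.  126.  171.5] px [154. 102.]
[ 0.7597 -0.017 ] [70.8 88.5] ang 11.4 z95 0.0625 ends+- [-1.     0.061] wid [0.066 0.05 ] hsv [ 28.   41.  138.5] px [283. 110.]
[ 0.6954 -0.2545] [ 82.7 109.6] ang -41.8 z95 0.1010 ends+- [ 0.0998 -1.    ] wid [0.058 0.015] hsv [19. 48. 60.] px [362. 123.]
[0.7255 0.2431] [47.4 52.3] ang -60.5 z95 0.0793 ends+- [0.0536 0.0631] wid [0.044 0.042] hsv [21. 43. 64.] px [207. 121.]
[0.5798 0.2946] [ 62.8 120.1] ang -11.3 z95 0.0632 ends+- [0.0628 0.0419] wid [0.062 0.062] hsv [ 16.  46. 104.] px [190. 163.]
[0.5925 0.1328] [43.4 93.6] ang 32.3 z95 0.0474 ends+- [0.0427 0.0483] wid [0.036 0.043] hsv [146. 147. 113.] px [241. 160.]
[ 0.4545 -0.379 ] [ 64.8 121.5] ang -23.2 z95 0.0716 ends+- [0.0709 0.0494] wid [0.063 0.064] hsv [15.  47.  76.5] px [401. 199.]
[0.4751 0.0048] [44.2 94. ] ang 52.5 z95 0.0469 ends+- [0.0419 0.0479] wid [0.036 0.043] hsv [ 22.   40.  145.5] px [280. 195.]
[0.4528 0.4403] [ 62.9 121.4] ang -57.6 z95 0.0635 ends+- [0.0422 0.0634] 
[... 3816 characters left out ...]
- [0.0622 0.0619] wid [0.051 0.048] hsv [ 23.  63. 148.] px [160. 216.]
[0.5807 0.2973] [ 66.6 122.9] ang -10.8 z95 0.0638 ends+- [ 0.0639 -1.    ] wid [0.065 0.064] hsv [20. 40. 66.] px [278. 248.]
[0.3059 0.5222] [47.1 54.1] ang 9.6 z95 0.0638 ends+- [ 0.0636 -1.    ] wid [0.047 0.012] hsv [ 23. 255. 158.] px [417. 245.]
[0.4541 0.443 ] [ 67.5 120. ] ang -57.8 z95 0.0637 ends+- [-1.      0.0635] wid [0.064 0.066] hsv [20. 38. 68.] px [360. 255.]
[0.7307 0.2494] [26.4 27.5] ang 2.0 z95 0.0792 ends+- [0.0788 0.0796] wid [0.026 0.026] hsv [30. 30. 57.] px [221. 262.]
[0.781  0.4134] [ 37.9 123.6] ang -89.9 z95 0.0806 ends+- [0.0724 0.0743] wid [0.017 0.038] hsv [ 31.  37. 240.] px [254. 322.]
```

Top and scene agree to 2–4 mm. Bin fronts come from the low end wall, and the caps sit at the "+" ends. The order that needs least turning is bin (.453,.441), then bin (.580,.296), then bin (.358,.309).

```bash
cat >> h.py <<'E'
def down(yaw):
    a=np.radians(yaw); c,s=np.cos(a),np.sin(a); return np.array([[c,s,0],[s,-c,0],[0,0,-1]])
def slant(psi,s=1):
    # tool z = s*dir(psi)*cos45 - z*sin45 ; tool y horizontal
    a=np.radians(psi); z=np.array([np.cos(a)*s,np.sin(a)*s,-1])/2**.5; y=np.array([-np.sin(a),np.cos(a),0]); return np.stack([np.cross(y,z),y,z],1)
def plan(calls,start=None):
    s=arm.sense(); p,R=start or (np.array(s['position']),Ro.from_quat(s['orientation']).as_matrix())
    for wps in calls:
        out=[];np_,nR=p,R
        for pos,Rt,n in wps:
            t=R.T@(np.array(pos)-p)/.6; a=Ro.from_matrix(R.T@Rt).as_rotvec()/(np.pi/2)
            v=np.round(np.r_[t,a],3)+0.
            dist=np.linalg.norm(np.array(pos)-np_)/.0625; an=np.degrees(Ro.from_matrix(nR.T@Rt).magnitude())/10.7
            print('x%d need %.1f %.1f:'%(n,dist,an),', '.join('%g'%q for q in v)); np_,nR=np.array(pos),Rt
        print('--'); p,R=p+R@v[:3]*.6, R@Ro.from_rotvec(v[3:]*np.pi/2).as_matrix()
    return p,R
E
python3 - <<'E'
from h import *
plan([[((.453,.442,.16),down(122.3),8)]])
E
```

```text
x8 need 5.7 4.0: -0.544, -0.221, 0.097, -0.001, 0, 0.478
--
```

Request:
play_rows(series=[-0.544,-0.221,0.097,-0.001,0,0.478,-0.544,-0.221,0.097,-0.001,0,0.478,-0.544,-0.221,0.097,-0.001,0,0.478,-0.544,-0.221,0.097,-0.001,0,0.478,-0.544,-0.221,0.097,-0.001,0,0.478,-0.544,-0.221,0.097,-0.001,0,0.478,-0.544,-0.221,0.097,-0.001,0,0.478,-0.544,-0.221,0.097,-0.001,0,0.478], hand=0, squeeze=25)

```text
clock: 1.15
position: [0.4528, 0.4423, 0.1604]
orientation: [0.482, 0.876, 0.001, -0.0]
ft_force: [0.2, 0.3, -0.7]
grip_width: 1.002
```

```bash
python3 - <<'E'
from h import *
im,d,k=save('wrist','w1.png'); P=pts('wrist',d,k); objs(im,d,P,.014,.03); print('rims'); objs(im,d,P,.045,.05,60)
s=arm.sense(); print(s['position'],s['ft_force'],s['clock']); R=Ro.from_quat(s['orientation']).as_matrix(); print(R.round(3))
R0=down(122.3)
p=plan([[((.453,.442,.032),R0,4)],[((.453,.442,.032),R0,4),((.453,.442,.29),R0,6)]])
E
```

```text
[0.3033 0.5193] [42.5 52.1] ang 7.8 z95 0.0627 ends+- [0.0627 0.0303] wid [0.043 0.018] hsv [ 31. 255. 190.] px [155.  23.]
[0.4518 0.4417] [ 62.1 121. ] ang -57.6 z95 0.0624 ends+- [0.0401 0.0627] wid [0.062 0.062] hsv [15. 35. 78.] px [257. 185.]
[0.4661 0.3249] [265.4 286.5] ang -51.5 z95 0.2688 ends+- [-1.      0.2687] wid [0.052 0.137] hsv [21. 47. 48.] px [234. 314.]
rims
[0.3037 0.5169] [37.6 52.1] ang 7.8 z95 0.0630 ends+- [0.063  0.0577] wid [0.038 0.012] hsv [ 31. 255. 194.] px [150.  23.]
[0.4517 0.4419] [ 62.1 120.5] ang -57.6 z95 0.0628 ends+- [-1.      0.0627] wid [0.062 0.062] hsv [16. 36. 82.] px [257. 182.]
[0.461  0.3316] [265.1 269.6] ang -51.5 z95 0.2690 ends+- [-1.      0.2687] wid [0.083 0.137] hsv [22. 56. 47.] px [246. 315.]
[0.45241765 0.44274548 0.16057501] [ 0.17632653 -0.07101241 -0.44612569] 1.2
[[-0.535  0.845  0.001]
 [ 0.845  0.535  0.001]
 [ 0.001  0.001 -1.   ]]
x4 need 2.1 0.0: -0.002, 0, 0.214, 0.001, -0.001, 0.001
--
x4 need 0.0 0.0: 0, 0, 0, 0, 0, 0
x6 need 4.1 0.0: 0, 0, -0.43, 0, 0, 0
--
```

View pics/w1.png

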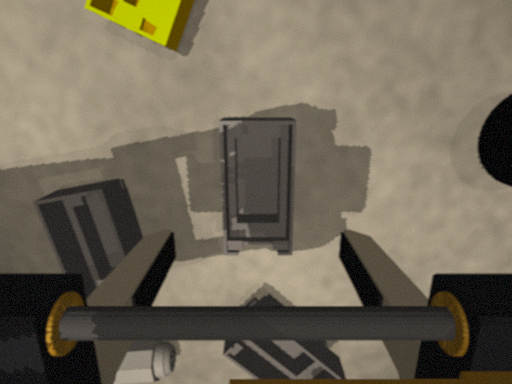

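The wrist view shows the bin at (257,185) centred between the fingers. Its position agrees with the top view to 1.5 mm. I'm picking it up.

Request:
play_rows(series=[-0.001,0,0.1,0,0,0,-0.001,0,0.18,0,0,0,-0.001,0,0.214,0,0,0,-0.001,0,0.214,0,0,0])

```text
clock: 1.7
position: [0.4528, 0.4422, 0.0318]
orientation: [0.482, 0.876, 0.0, -0.0]
ft_force: [0.3, 0.3, 0.4]
grip_width: 0.998
```

Request:
play_rows(series=[0,0,0,0,0,0,0,0,0,0,0,0,0,0,0,0,0,0,0,0,0,0,0,0,0,0,-0.1,0,0,0,0,0,-0.2,0,0,0,0,0,-0.3,0,0,0,0,0,-0.43,0,0,0,0,0,-0.43,0,0,0,0,0,-0.43,0,0,0], hand=1)

```text
clock: 2.95
position: [0.4534, 0.4416, 0.2901]
orientation: [0.482, 0.876, 0.001, 0.0]
ft_force: [0.5, 0.2, -2.5]
grip_width: 0.662
```

```bash
python3 - <<'E'
from h import *
s=arm.sense(); print(s['position'],s['ft_force'],s['clock'],s['grip_width'])
R1=down(156.8); c=(.4545,-.3785)
plan([[((.54,.03,.29),down(140),8),(c+(.29,),down(145),1)],[(c+(.18,),R1,12)]])
E
```

```text
[0.45336083 0.44155431 0.29010492] [ 0.54529305  0.24483576 -2.51218678] 2.95 0.6621475881443469
x8 need 6.7 1.7: -0.657, -0.245, -0.001, 0.001, 0, -0.196
x1 need 6.7 0.5: -1.156, -0.729, -0.002, 0.001, 0, -0.252
--
x12 need 1.8 1.1: 0, 0, 0.183, 0, 0, -0.131
--
```

```bash
python3 - <<'E'
from h import *
R1=down(156.8); c=(.4545,-.3785)
plan([[((.54,.03,.29),down(140),8)],[(c+(.2,),R1,9)]])
E
```

```text
x8 need 6.7 1.7: -0.657, -0.245, -0.001, 0.001, 0, -0.196
--
x9 need 6.8 1.6: -0.329, -0.613, 0.15, 0, 0, -0.187
--
```

Request:
play_rows(series=[-0.657,-0.245,0,0,0,-0.196,-0.657,-0.245,0,0,0,-0.196,-0.657,-0.245,0,0,0,-0.196,-0.657,-0.245,0,0,0,-0.196,-0.657,-0.245,0,0,0,-0.196,-0.657,-0.245,0,0,0,-0.196,-0.657,-0.245,0,0,0,-0.196,-0.657,-0.245,0,0,0,-0.196])

```text
clock: 3.95
position: [0.5396, 0.0271, 0.2866]
orientation: [0.344, 0.939, -0.0, -0.002]
ft_force: [0.6, -0.2, -2.2]
grip_width: 0.664
```

Request:
play_rows(series=[-0.329,-0.613,0.15,0,0,-0.187,-0.329,-0.613,0.15,0,0,-0.187,-0.329,-0.613,0.15,0,0,-0.187,-0.329,-0.613,0.15,0,0,-0.187,-0.329,-0.613,0.15,0,0,-0.187,-0.329,-0.613,0.15,0,0,-0.187,-0.329,-0.613,0.15,0,0,-0.187,-0.329,-0.613,0.15,0,0,-0.187,-0.329,-0.613,0.15,0,0,-0.187])

```text
clock: 5.08
position: [0.4544, -0.3777, 0.1974]
orientation: [0.201, 0.98, 0.001, -0.001]
ft_force: [-0.2, -0.1, -1.7]
grip_width: 0.666
```

```bash
python3 - <<'E'
from h import *
s=arm.sense(); print(s['position'],s['ft_force'],s['clock'],s['grip_width'])
im,d,k=save('wrist','w2.png'); P=pts('wrist',d,k); 
im2,d2,k2=save('top','t2.png'); P2=pts('top',d2,k2)
print('wrist');objs(im,d,P,.05,.05);
print('top');objs(im2,d2,P2,.014,.03)
R1=down(156.8); c=(.4545,-.3785)
plan([[(c+(.11,),R1,4),(c+(.098,),R1,4)]])
E
```

```text
[ 0.45441698 -0.37773676  0.19742044] [-0.24499569 -0.14107947 -1.71173038] 5.075 0.6664212701063031
wrist
[ 0.4525 -0.3788] [121.3 121.4] ang -23.0 z95 0.2992 ends+- [-1.      0.2272] wid [0.062 0.063] hsv [18. 35. 75.] px [256. 266.]
top
[0.7886 0.4088] [ 40.  121.1] ang -79.4 z95 0.0807 ends+- [0.0783 0.0833] wid [0.02 0.04] hsv [ 17.  128.  185.5] px [154. 102.]
[ 0.7571 -0.0149] [60.5 83.8] ang -1.0 z95 0.0621 ends+- [0.0186 0.061 ] wid [0.056 0.052] hsv [ 27.  43. 142.] px [283. 110.]
[ 0.6952 -0.2543] [ 82.  110.4] ang -41.6 z95 0.1008 ends+- [ 0.1001 -1.    ] wid [0.06  0.015] hsv [19. 47. 67.] px [362. 123.]
[0.725  0.2429] [47.6 52.1] ang -57.3 z95 0.0788 ends+- [0.0658 0.0651] wid [0.043 0.044] hsv [21. 42. 71.] px [207. 121.]
[0.5798 0.295 ] [ 63.  120.1] ang -10.9 z95 0.0633 ends+- [0.0624 0.0407] wid [0.062 0.062] hsv [ 16.  45. 115.] px [190. 163.]
[0.5927 0.1327] [43.5 93.4] ang 32.5 z95 0.0471 ends+- [0.0426 0.0474] wid [0.036 0.043] hsv [146. 144. 125.] px [241. 160.]
[ 0.4649 -0.3537] [118.  121.2] ang -22.7 z95 0.2289 ends+- [0.0711 0.2284] wid [0.033 0.064] hsv [15. 44. 57.] px [401. 203.]
[0.4751 0.0047] [44.3 94.1] ang 51.9 z95 0.0473 ends+- [0.0444 0.0496] wid [0.036 0.044] hsv [ 21.  40. 157.] px [280. 195.]
[0.4475 0.1776] [43.9 94.2] ang 36.9 z95 0.0475 ends+- [0.0416 0.0469] wid [0.035 0.044] hsv [ 22.  39. 156.] px [228. 205.]
[0.3572 0.307 ] [ 62.4 120.6] ang -47.0 z95 0.0638 ends+- [0.0422 0.0637] wid [0.062 0.062] hsv [ 17.  45. 125.] px [186. 233.]
[0.3039 0.5209] [51.9 52.3] ang -83.0 z95 0.0643 ends+- [ 0.0647 -1.    ] wid [0.052 0.01 ] hsv [ 29.  219.5 145. ] px [124. 248.]
x4 need 1.4 0.0: 0, -0.002, 0.148, 0.001, 0, 0.001
x4 need 0.2 0.0: 0, -0.002, 0.168, 0.001, 0, 0.001
--
```

View pics/w2.png

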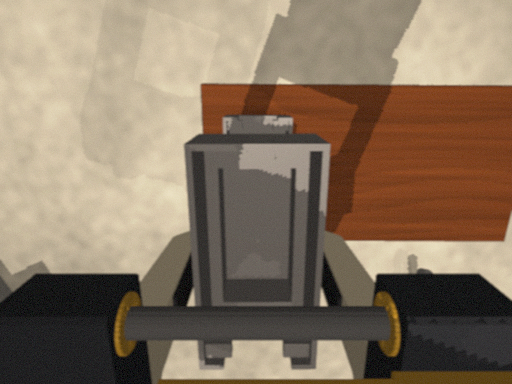

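```bash
cat >> h.py <<'E'
def held(P,d,c,yaw,zh,zb,lo=.008):
    a=np.radians(yaw); ux=np.array([np.cos(a),np.sin(a)]); uy=np.array([-ux[1],ux[0]])
    w=P[...,:2]-np.array(c); x=w@ux; y=w@uy; z=P[...,2]
    for n,zz in(('held',zh),('below',zb)):
        m=(d>0)&(abs(z-zz)<lo)&(abs(y)<.045)&(abs(x)<.08); X,Y=x[m],y[m]
        if m.sum()<30: print(n,'few'); continue
        e=X>np.percentile(X,99.5)-.02
        print(n,m.sum(),'far end %.4f'%np.percentile(X,99),'near %.4f'%np.percentile(X,1),'side %.4f %.4f mid %.4f'%(np.percentile(Y[e],1),np.percentile(Y[e],99),Y[e].min()/2+Y[e].max()/2),'z %.4f'%np.percentile(z[m],80))
E
python3 - <<'E'
from h import *
im,d,k=load('w2');P=pts('w',d,k);held(P,d,(.4544,-.3777),156.8,.2274,.0685)
im,d,k=load('t2');P=pts('w',d,k);held(P,d,(.4544,-.3777),156.8,.2274,.0685)
im,d,k=load('top0');P=pts('w',d,k);held(P,d,(.4544,-.3777),156.8,.2274,.0685)
E
```

```text
held 7979 far end 0.0618 near -0.0571 side -0.0290 0.0326 mid 0.0019 z 0.2272
below 544 far end 0.0617 near 0.0476 side -0.0296 0.0317 mid 0.0011 z 0.0697
held 62 far end 0.0601 near -0.0601 side -0.0301 -0.0069 mid -0.0180 z 0.2279
below 123 far end 0.0598 near -0.0606 side -0.0300 0.0319 mid 0.0007 z 0.0705
held few
below 226 far end 0.0595 near -0.0608 side -0.0299 0.0325 mid 0.0019 z 0.0712
```

Held bin and base line up within 1 mm, so I'm lowering it and releasing.

Request:
play_rows(series=[0,-0.001,0.1,0.001,0,0,0,-0.001,0.145,0.001,0,0,0,-0.001,0.155,0.001,0,0,0,-0.001,0.16,0.001,0,0,0,-0.001,0.163,0.001,0,0,0,-0.001,0.166,0.001,0,0,0,-0.001,0.166,0.001,0,0])

```text
clock: 6.05
position: [0.4543, -0.3792, 0.0998]
orientation: [0.201, 0.98, -0.0, 0.0]
ft_force: [-0.2, -0.1, -1.9]
grip_width: 0.667
```

Request:
play_rows(series=[0,0,0.003,0,0,0,0,0,0.005,0,0,0,0,0,0.005,0,0,0])

```text
clock: 6.42
position: [0.4544, -0.3793, 0.0977]
orientation: [0.201, 0.98, -0.0, 0.001]
ft_force: [-3.6, 2.7, 10.1]
grip_width: 0.665
```

Request:
play_rows(series=[0,0,0,0,0,0,0,0,0,0,0,0,0,0,0,0,0,0,0,0,-0.1,0,0,0,0,0,-0.2,0,0,0,0,0,-0.3,0,0,0,0,0,-0.3,0,0,0], hand=0)

```text
clock: 7.3
position: [0.4551, -0.3799, 0.2817]
orientation: [0.201, 0.98, -0.002, 0.003]
ft_force: [0.1, 0.1, -0.6]
grip_width: 0.999
```

```bash
python3 - <<'E'
from h import *
s=arm.sense(); print(s['position'],s['ft_force'],s['clock'],s['grip_width'])
im,d,k=save('wrist','w3.png'); P=pts('wrist',d,k)
held(P,d,(.4544,-.3777),156.8,.127,.0685); objs(im,d,P,.08,.1)
R=down(168.7); c=(.580,.2955)
plan([[((.55,-.03,.25),down(160),7)],[(c+(.13,),R,8)],[(c+(.032,),R,4)]])
E
```

```text
[ 0.4550798  -0.37985067  0.28174385] [ 0.07311025  0.13523346 -0.59811169] 7.3 0.9990746863956468
held 1530 far end 0.0614 near -0.0583 side -0.0273 0.0341 mid 0.0033 z 0.1273
below 2530 far end 0.0603 near -0.0407 side -0.0295 0.0316 mid 0.0010 z 0.0688
[ 0.4522 -0.3802] [ 62.2 120.9] ang -23.1 z95 0.1275 ends+- [0.1055 0.1278] wid [0.062 0.062] hsv [15. 35. 84.] px [257. 168.]
[ 0.431  -0.4252] [10.4 22.2] ang 15.4 z95 0.2993 ends+- [0.2993 0.2993] wid [0.01 0.01] hsv [20. 67. 85.] px [162. 244.]
[ 0.4701 -0.334 ] [10.9 22.1] ang -62.2 z95 0.2993 ends+- [0.2994 0.2993] wid [0.011 0.011] hsv [21. 65. 89.] px [351. 244.]
[ 0.6588 -0.2507] [23. 42.] ang 19.0 z95 0.1002 ends+- [0.1004 0.0871] wid [0.015 0.016] hsv [ 18.   37.  115.5] px [416. 273.]
x7 need 5.8 0.3: 0.084, 0.598, 0.046, -0.001, 0.002, -0.036
--
x8 need 5.6 0.8: 0.138, 0.527, 0.2, 0, 0, -0.096
--
x4 need 1.6 0.0: 0, 0, 0.164, 0, 0, 0
--
```

Level 1 stands with its rim at 0.127 m and its front opposite. Next is the bin at (.580,.296).

Request:
play_rows(series=[0.084,0.598,0.046,0,0,-0.036,0.084,0.598,0.046,0,0,-0.036,0.084,0.598,0.046,0,0,-0.036,0.084,0.598,0.046,0,0,-0.036,0.084,0.598,0.046,0,0,-0.036,0.084,0.598,0.046,0,0,-0.036,0.084,0.598,0.046,0,0,-0.036])

```text
clock: 8.22
position: [0.5492, -0.0266, 0.2464]
orientation: [0.171, 0.985, -0.0, -0.001]
ft_force: [-0.0, -0.8, 0.2]
grip_width: 1.005
```

Request:
play_rows(series=[0.138,0.527,0.2,0,0,-0.096,0.138,0.527,0.2,0,0,-0.096,0.138,0.527,0.2,0,0,-0.096,0.138,0.527,0.2,0,0,-0.096,0.138,0.527,0.2,0,0,-0.096,0.138,0.527,0.2,0,0,-0.096,0.138,0.527,0.2,0,0,-0.096,0.138,0.527,0.2,0,0,-0.096])

```text
clock: 9.22
position: [0.5795, 0.2948, 0.1281]
orientation: [0.099, 0.995, -0.0, -0.0]
ft_force: [-0.3, 0.0, 0.3]
grip_width: 0.996
```

```bash
python3 - <<'E'
from h import *
im,d,k=save('wrist','w4.png'); P=pts('wrist',d,k); objs(im,d,P,.04,.05)
s=arm.sense(); print(s['position'],s['clock'])
R=down(168.7); c=(.5797,.2955); R1=down(156.8); b=(.4547,-.378)
plan([[(c+(.032,),R,4)],[(c+(.032,),R,4),(c+(.29,),R,6)],[((.53,-.04,.29),down(162),8)],[(b+(.26,),R1,8)],[(b+(.17,),R1,4),(b+(.156,),R1,4)]])
E
```

```text
[0.579  0.2962] [ 62.1 120.7] ang -11.3 z95 0.0628 ends+- [ 0.0625 -1.    ] wid [0.062 0.062] hsv [16. 36. 76.] px [261. 206.]
[0.6592 0.2645] [226.2 263.7] ang 5.9 z95 0.2368 ends+- [-1.      0.2366] wid [0.042 0.037] hsv [22. 59. 48.] px [257. 321.]
[0.57968185 0.29465794 0.12872422] 9.275
x4 need 1.5 0.0: 0, 0.001, 0.161, 0, 0, -0.001
--
x4 need 0.0 0.0: 0, 0, 0, 0, 0, 0
x6 need 4.1 0.0: 0, 0, -0.43, 0, 0, 0
--
x8 need 5.4 0.6: -0.028, -0.564, 0, 0, 0, 0.075
--
x8 need 5.6 0.5: -0.055, -0.575, 0.051, 0, 0, 0.057
--
x4 need 1.4 0.0: 0, 0, 0.15, 0, 0, 0
x4 need 0.2 0.0: 0, 0, 0.173, 0, 0, 0
--
```

Request:
play_rows(series=[0,0.001,0.1,0,0,0,0,0.001,0.161,0,0,0,0,0.001,0.161,0,0,0,0,0.001,0.161,0,0,0])

```text
clock: 9.78
position: [0.5806, 0.2963, 0.0344]
orientation: [0.099, 0.995, 0.0, 0.001]
ft_force: [-0.5, 0.6, 1.1]
grip_width: 1.001
```

Request:
play_rows(series=[0,0,0,0,0,0,0,0,0,0,0,0,0,0,0,0,0,0,0,0,0,0,0,0,0,0,-0.1,0,0,0,0,0,-0.2,0,0,0,0,0,-0.3,0,0,0,0,0,-0.43,0,0,0,0,0,-0.43,0,0,0,0,0,-0.43,0,0,0], hand=1)

```text
clock: 11.02
position: [0.5797, 0.2967, 0.2902]
orientation: [0.099, 0.995, 0.0, 0.0]
ft_force: [0.2, 0.9, -3.1]
grip_width: 0.665
```

Request:
play_rows(series=[-0.028,-0.564,0,0,0,0.075,-0.028,-0.564,0,0,0,0.075,-0.028,-0.564,0,0,0,0.075,-0.028,-0.564,0,0,0,0.075,-0.028,-0.564,0,0,0,0.075,-0.028,-0.564,0,0,0,0.075,-0.028,-0.564,0,0,0,0.075,-0.028,-0.564,0,0,0,0.075])

```text
clock: 12.02
position: [0.5294, -0.038, 0.2885]
orientation: [0.157, 0.988, -0.0, -0.001]
ft_force: [0.2, 0.9, -1.2]
grip_width: 0.662
```

Request:
play_rows(series=[-0.055,-0.575,0.051,0,0,0.057,-0.055,-0.575,0.051,0,0,0.057,-0.055,-0.575,0.051,0,0,0.057,-0.055,-0.575,0.051,0,0,0.057,-0.055,-0.575,0.051,0,0,0.057,-0.055,-0.575,0.051,0,0,0.057,-0.055,-0.575,0.051,0,0,0.057,-0.055,-0.575,0.051,0,0,0.057])

```text
clock: 13.02
position: [0.4546, -0.3756, 0.2591]
orientation: [0.201, 0.98, 0.0, -0.0]
ft_force: [-0.6, 0.1, -1.5]
grip_width: 0.665
```

```bash
python3 - <<'E'
from h import *
s=arm.sense(); print(s['position'],s['ft_force'],s['clock'],s['grip_width'])
im,d,k=save('wrist','w5.png'); P=pts('wrist',d,k)
held(P,d,(.4544,-.3777),156.8,s['position'][2]+.03,.127)
R1=down(156.8); b=(.4547,-.378)
plan([[(b+(.17,),R1,4),(b+(.155,),R1,4)]])
E
```

```text
[ 0.45456148 -0.37562908  0.25905674] [-0.55334046  0.13380487 -1.53760385] 13.025 0.664705192867449
held 8517 far end 0.0612 near -0.0586 side -0.0311 0.0304 mid -0.0003 z 0.2889
below 567 far end 0.0614 near 0.0459 side -0.0273 0.0337 mid 0.0031 z 0.1273
x4 need 1.4 0.0: -0.002, -0.004, 0.149, 0, 0, 0.001
x4 need 0.2 0.0: -0.002, -0.004, 0.174, 0, 0, 0.001
--
```

Request:
play_rows(series=[0,-0.001,0.1,0,0,0,0,-0.001,0.145,0,0,0,0,-0.001,0.16,0,0,0,0,-0.001,0.168,0,0,0,0,-0.001,0.171,0,0,0,0,-0.001,0.174,0,0,0,0,-0.001,0.174,0,0,0])

```text
clock: 13.95
position: [0.4537, -0.3774, 0.1556]
orientation: [0.201, 0.98, -0.0, 0.0]
ft_force: [-0.6, -0.3, -2.5]
grip_width: 0.665
```

Request:
play_rows(series=[0,0,0.002,0,0,0,0,0,0.003,0,0,0,0,0,0.003,0,0,0])

```text
clock: 14.32
position: [0.4538, -0.3774, 0.1544]
orientation: [0.201, 0.98, -0.0, 0.001]
ft_force: [-1.9, 1.4, 5.1]
grip_width: 0.666
```

Request:
play_rows(series=[0,0,0,0,0,0,0,0,0,0,0,0,0,0,0,0,0,0,0,0,-0.1,0,0,0,0,0,-0.2,0,0,0,0,0,-0.23,0,0,0,0,0,-0.23,0,0,0], hand=0)

```text
clock: 15.2
position: [0.4538, -0.3775, 0.2919]
orientation: [0.201, 0.98, -0.0, 0.001]
ft_force: [0.4, 0.4, -2.2]
grip_width: 1.0
```

```bash
python3 - <<'E'
from h import *
s=arm.sense(); print(s['position'],s['ft_force'],s['clock'],s['grip_width'])
im,d,k=save('wrist','w6.png'); P=pts('wrist',d,k)
held(P,d,(.4544,-.3777),156.8,.184,.127); objs(im,d,P,.15,.16)
im,d,k=save('top','t6.png'); P=pts('top',d,k); objs(im,d,P,.014,.03)
R=down(133.3); c=(.357,.3085)
plan([[((.50,-.05,.27),down(145),7)],[(c+(.13,),R,8)]])
E
```

```text
[ 0.45384149 -0.37746046  0.29191618] [ 0.44394316  0.38739618 -2.23659745] 15.2 1.0000214705083124
held 2139 far end 0.0613 near -0.0587 side -0.0291 0.0323 mid 0.0017 z 0.1842
below 3258 far end 0.0611 near -0.0408 side -0.0266 0.0338 mid 0.0036 z 0.1258
[ 0.4528 -0.3788] [ 62.2 120.9] ang -23.2 z95 0.1845 ends+- [0.1841 0.1624] wid [0.062 0.061] hsv [15. 35. 83.] px [257. 185.]
[ 0.4304 -0.4221] [ 8.9 19.8] ang 13.0 z95 0.2996 ends+- [0.2997 0.2996] wid [0.009 0.009] hsv [20. 64. 78.] px [167. 240.]
[ 0.4686 -0.3322] [ 9.9 20.6] ang -61.2 z95 0.2998 ends+- [0.2996 0.2998] wid [0.01 0.01] hsv [20.  61.5 91. ] px [346. 240.]
[0.7811 0.4091] [ 40.  124.5] ang -88.1 z95 0.0808 ends+- [0.0718 0.0749] wid [0.02 0.04] hsv [ 17. 126. 185.] px [154. 102.]
[ 0.7584 -0.0179] [70.4 86.8] ang 4.8 z95 0.0624 ends+- [0.0162 0.0627] wid [0.047 0.05 ] hsv [ 26.  40. 143.] px [283. 110.]
[ 0.6951 -0.2542] [ 82.3 110.1] ang -41.9 z95 0.1007 ends+- [ 0.1009 -1.    ] wid [0.06  0.015] hsv [19. 47. 65.] px [362. 123.]
[0.7251 0.2429] [48.4 52.3] ang -61.3 z95 0.0791 ends+- [0.0561 0.0709] wid [0.045 0.
[... 208 characters left out ...]
 0.1832 ends+- [0.1841 0.182 ] wid [0.032 0.065] hsv [16. 45. 54.] px [406. 200.]
[0.4751 0.0048] [44.1 93.8] ang 52.1 z95 0.0471 ends+- [0.0421 0.0485] wid [0.036 0.044] hsv [ 22.  40. 155.] px [280. 195.]
[0.4475 0.1774] [43.8 94.1] ang 36.8 z95 0.0473 ends+- [0.0409 0.0492] wid [0.035 0.043] hsv [ 22.  40. 154.] px [228. 204.]
[0.3571 0.3071] [ 62.5 120.8] ang -46.7 z95 0.0639 ends+- [0.041  0.0622] wid [0.062 0.062] hsv [ 17.  44. 121.] px [186. 233.]
[0.3034 0.5208] [52.1 52.3] ang -82.1 z95 0.0649 ends+- [ 0.0646 -1.    ] wid [0.052 0.01 ] hsv [ 29.  220.5 142. ] px [124. 248.]
x7 need 5.3 1.1: 0.143, 0.532, 0.033, 0, -0.001, 0.131
--
x8 need 6.6 1.1: 0.538, 0.352, 0.234, 0, 0, 0.13
--
```

Level 2 is stacked with its rim at 0.1845 m. Now the third bin.

Request:
play_rows(series=[0.143,0.532,0.033,0,0,0.131,0.143,0.532,0.033,0,0,0.131,0.143,0.532,0.033,0,0,0.131,0.143,0.532,0.033,0,0,0.131,0.143,0.532,0.033,0,0,0.131,0.143,0.532,0.033,0,0,0.131,0.143,0.532,0.033,0,0,0.131])

```text
clock: 16.18
position: [0.5002, -0.0488, 0.2695]
orientation: [0.299, 0.954, -0.0, -0.001]
ft_force: [0.0, 0.2, 0.8]
grip_width: 0.998
```

Request:
play_rows(series=[0.538,0.352,0.234,0,0,0.13,0.538,0.352,0.234,0,0,0.13,0.538,0.352,0.234,0,0,0.13,0.538,0.352,0.234,0,0,0.13,0.538,0.352,0.234,0,0,0.13,0.538,0.352,0.234,0,0,0.13,0.538,0.352,0.234,0,0,0.13,0.538,0.352,0.234,0,0,0.13,0.538,0.352,0.234,0,0,0.13])

```text
clock: 17.3
position: [0.3577, 0.3071, 0.1306]
orientation: [0.397, 0.918, -0.001, 0.0]
ft_force: [-0.2, 0.4, -0.1]
grip_width: 0.998
```

```bash
python3 - <<'E'
from h import *
im,d,k=save('wrist','w7.png'); P=pts('wrist',d,k); objs(im,d,P,.04,.05)
s=arm.sense(); print(s['position'],s['clock'])
R=down(133.3); c=(.357,.3085); R1=down(156.8); b=(.454,-.378)
plan([[(c+(.032,),R,4)],[(c+(.032,),R,4),(c+(.32,),R,6)],[((.50,-.05,.32),down(145),8)],[(b+(.3,),R1,8)],[(b+(.225,),R1,4),(b+(.212,),R1,4)]])
E
```

```text
[0.356  0.3084] [ 62.2 120.7] ang -46.9 z95 0.0628 ends+- [-1.      0.0625] wid [0.062 0.062] hsv [16. 36. 77.] px [259. 188.]
[0.4017 0.2575] [137.3 206.4] ang -46.9 z95 0.2392 ends+- [0.0445 0.233 ] wid [0.087 0.137] hsv [22. 58. 49.] px [255. 321.]
[0.35794947 0.30695622 0.13094081] 17.35
x4 need 1.6 0.0: 0.003, 0.001, 0.165, 0, 0, -0.001
--
x4 need 0.0 0.0: 0, 0, 0, 0, 0, 0
x6 need 4.6 0.0: 0, 0, -0.48, 0, 0, 0
--
x8 need 6.2 1.1: -0.598, -0.237, 0, 0, 0, -0.13
--
x8 need 5.3 1.1: -0.251, -0.492, 0.034, 0, 0, -0.131
--
x4 need 1.2 0.0: 0, 0, 0.125, 0, 0, 0
x4 need 0.2 0.0: 0, 0, 0.147, 0, 0, 0
--
```

Request:
play_rows(series=[0.002,0.001,0.1,0,0,0,0.002,0.001,0.165,0,0,0,0.002,0.001,0.165,0,0,0,0.002,0.001,0.165,0,0,0])

```text
clock: 17.85
position: [0.3581, 0.3093, 0.034]
orientation: [0.397, 0.918, 0.001, 0.001]
ft_force: [0.5, 0.3, 1.0]
grip_width: 0.998
```

Request:
play_rows(series=[0,0,0,0,0,0,0,0,0,0,0,0,0,0,0,0,0,0,0,0,0,0,0,0,0,0,-0.1,0,0,0,0,0,-0.2,0,0,0,0,0,-0.3,0,0,0,0,0,-0.4,0,0,0,0,0,-0.48,0,0,0,0,0,-0.48,0,0,0,0,0,-0.48,0,0,0], hand=1)

```text
clock: 19.23
position: [0.3567, 0.3093, 0.3188]
orientation: [0.396, 0.918, -0.001, -0.0]
ft_force: [-0.1, -0.4, -2.7]
grip_width: 0.667
```

Request:
play_rows(series=[-0.598,-0.237,0,0,0,-0.13,-0.598,-0.237,0,0,0,-0.13,-0.598,-0.237,0,0,0,-0.13,-0.598,-0.237,0,0,0,-0.13,-0.598,-0.237,0,0,0,-0.13,-0.598,-0.237,0,0,0,-0.13,-0.598,-0.237,0,0,0,-0.13,-0.598,-0.237,0,0,0,-0.13])

```text
clock: 20.23
position: [0.4994, -0.0499, 0.3185]
orientation: [0.302, 0.953, -0.0, -0.001]
ft_force: [-0.6, 0.2, -2.4]
grip_width: 0.667
```

Request:
play_rows(series=[-0.251,-0.492,0.034,0,0,-0.131,-0.251,-0.492,0.034,0,0,-0.131,-0.251,-0.492,0.034,0,0,-0.131,-0.251,-0.492,0.034,0,0,-0.131,-0.251,-0.492,0.034,0,0,-0.131,-0.251,-0.492,0.034,0,0,-0.131,-0.251,-0.492,0.034,0,0,-0.131,-0.251,-0.492,0.034,0,0,-0.131,-0.251,-0.492,0.034,0,0,-0.131])

```text
clock: 21.35
position: [0.4541, -0.376, 0.3001]
orientation: [0.2, 0.98, -0.0, 0.0]
ft_force: [1.0, 0.9, -2.2]
grip_width: 0.665
```

```bash
python3 - <<'E'
from h import *
s=arm.sense(); print(s['position'],s['ft_force'],s['clock'],s['grip_width'])
im,d,k=save('wrist','w8.png'); P=pts('wrist',d,k)
held(P,d,(.4544,-.3777),156.8,s['position'][2]+.03,.184)
R1=down(156.8); b=(.454,-.378)
plan([[(b+(.225,),R1,4),(b+(.212,),R1,4)]])
E
```

```text
[ 0.45408849 -0.37603039  0.3001304 ] [ 1.03562516  0.8545007  -2.19361314] 21.35 0.6645612147699895
held 8068 far end 0.0616 near -0.0576 side -0.0306 0.0309 mid 0.0001 z 0.3302
below 573 far end 0.0614 near 0.0480 side -0.0293 0.0324 mid 0.0016 z 0.1837
x4 need 1.2 0.0: -0.001, -0.003, 0.125, 0, 0.001, 0.001
x4 need 0.2 0.0: -0.001, -0.003, 0.147, 0, 0.001, 0.001
--
```

Request:
play_rows(series=[0,-0.001,0.1,0,0,0,0,-0.001,0.12,0,0,0,0,-0.001,0.135,0,0,0,0,-0.001,0.142,0,0,0,0,-0.001,0.146,0,0,0,0,-0.001,0.149,0,0,0,0,-0.001,0.149,0,0,0])

```text
clock: 22.28
position: [0.4535, -0.3782, 0.2113]
orientation: [0.201, 0.98, -0.0, 0.001]
ft_force: [0.2, -0.5, 3.1]
grip_width: 0.667
```

Request:
play_rows(series=[0,0,0.001,0,0,0,0,0,0,0,0,0,0,0,0,0,0,0,0,0,0,0,0,0,0,0,-0.1,0,0,0,0,0,-0.18,0,0,0,0,0,-0.18,0,0,0,0,0,-0.18,0,0,0], hand=0)

```text
clock: 23.28
position: [0.4532, -0.378, 0.3176]
orientation: [0.201, 0.98, 0.0, -0.0]
ft_force: [-0.3, -0.0, -0.3]
grip_width: 1.002
```

```bash
python3 - <<'E'
from h import *
s=arm.sense(); print(s['position'],s['ft_force'],s['clock'],s['grip_width'])
im,d,k=save('wrist','w9.png'); P=pts('wrist',d,k)
held(P,d,(.4544,-.3777),156.8,.241,.184); objs(im,d,P,.2,.22)
# shaker s2: psi=52.3, centre (.4745,.006)
psi=52.3; c=np.array([.4745,.006]); Rg=slant(psi,-1); Rp=slant(psi,1); print(Rg.round(2)); print(Rp.round(2))
print('rot down->grasp', np.degrees(Ro.from_matrix(down(156.8).T@Rg).magnitude()), np.degrees(Ro.from_matrix(Rg.T@Rp).as_rotvec()))
E
```

```text
[ 0.45324425 -0.3779689   0.31756885] [-0.30905953 -0.03948555 -0.26038546] 23.275 1.0018637698943633
held 2576 far end 0.0613 near -0.0582 side -0.0284 0.0331 mid 0.0023 z 0.2412
below 3813 far end 0.0603 near -0.0410 side -0.0289 0.0320 mid 0.0018 z 0.1828
[ 0.4526 -0.3796] [ 62.2 121.1] ang -23.4 z95 0.2414 ends+- [0.2193 0.2414] wid [0.062 0.062] hsv [15. 35. 83.] px [256. 192.]
[[-0.43 -0.79 -0.43]
 [-0.56  0.61 -0.56]
 [ 0.71  0.   -0.71]]
[[-0.43 -0.79  0.43]
 [-0.56  0.61  0.56]
 [-0.71  0.   -0.71]]
rot down->grasp 86.1430244600409 [ 1.38657804e-15 -9.00000000e+01 -0.00000000e+00]
```

The tower is complete (rim 0.2414 m, each bin alternating). Now the shakers. I'm hovering over the one at (.475,.005) first for a close measurement.

```bash
cat >> h.py <<'E'
def slantA(psi,t,s):
    # s=-1: lean toward -dir(psi) by t deg from vertical, s=+1 toward +dir ; tool x horizontal part = -dir
    a=np.radians(psi); c=np.array([np.cos(a),np.sin(a),0]); t=np.radians(t)*s; z=np.sin(t)*c+np.array([0,0,-np.cos(t)]); y=np.array([-np.sin(a),np.cos(a),0])
    return np.stack([np.cross(y,z),y,z],1)
E
python3 - <<'E'
from h import *
print(slantA(52.3,0,1)-down(232.3))
plan([[((.46,-.2,.32),down(195),7),((.43,-.04,.25),down(232.3),5)]])
E
```

```text
[[ 0.  0.  0.]
 [ 0.  0.  0.]
 [-0.  0.  0.]]
x7 need 2.8 3.6: 0.106, 0.277, -0.005, 0.001, -0.001, -0.425
x5 need 2.8 3.5: 0.257, 0.502, 0.112, 0.001, -0.001, -0.839
--
```

Request:
play_rows(series=[0.106,0.277,0,0,0,-0.425,0.106,0.277,0,0,0,-0.425,0.106,0.277,0,0,0,-0.425,0.106,0.277,0,0,0,-0.425,0.257,0.502,0.112,0,0,-0.839,0.257,0.502,0.112,0,0,-0.839,0.257,0.502,0.112,0,0,-0.839,0.257,0.502,0.112,0,0,-0.839,0.257,0.502,0.112,0,0,-0.839,0.257,0.502,0.112,0,0,-0.839])

```text
clock: 24.58
position: [0.4302, -0.0408, 0.2507]
orientation: [-0.44, 0.898, 0.0, -0.0]
ft_force: [-0.3, -0.2, -0.6]
grip_width: 1.002
```

```bash
python3 - <<'E'
from h import *
s=arm.sense(); print(s['position'],s['joint_pos'].round(2),s['clock'])
im,d,k=save('wrist','w10.png'); P=pts('wrist',d,k); objs(im,d,P,.014,.03)
E
```

```text
[ 0.43024255 -0.04078266  0.25071141] [-0.15 -0.44  1.88 -0.    1.7  -2.63] 24.575
[ 0.6685 -0.2394] [18.9 83.1] ang 17.1 z95 0.0538 ends+- [0.0244 0.0574] wid [0.003 0.009] hsv [19. 36. 58.] px [  5. 152.]
[0.4737 0.0053] [44.  93.1] ang 52.0 z95 0.0450 ends+- [0.0416 0.0453] wid [0.037 0.044] hsv [ 19.  36. 108.] px [252. 209.]
[ 0.5768 -0.0542] [ 23.  236.7] ang 11.7 z95 0.2984 ends+- [-1.      0.2984] wid [0.    0.023] hsv [21. 69. 84.] px [148. 262.]
[0.4153 0.0899] [ 49.  225.3] ang 65.4 z95 0.2976 ends+- [0.0456 0.2985] wid [0.049 0.019] hsv [20. 62. 87.] px [357. 270.]
[0.5589 0.1058] [22.9 50.4] ang -27.1 z95 0.0410 ends+- [0.0357 0.0365] wid [0.023 0.01 ] hsv [144. 170.  58.] px [250. 299.]
[0.6148 0.1504] [33.4 41.7] ang -1.8 z95 0.0450 ends+- [0.0422 0.0451] wid [0.031 0.031] hsv [145. 169. 125.] px [236. 346.]
```

View pics/w10.png

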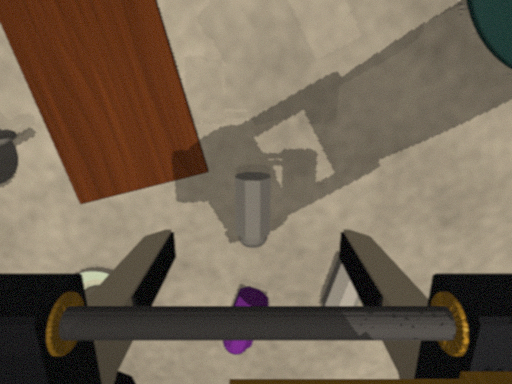

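The wrist view shows the silver shaker at (252,209), dark base end up and cap down, as measured; purple is separate at (240,320). Slanted approach next.

```bash
cat >> h.py <<'E'
def grasp_plan(cx,cy,psi,t=38,back=.11,start=None):
    a=np.radians(psi); c=np.array([np.cos(a),np.sin(a),0]); R=slantA(psi,t,-1)
    g=np.array([cx,cy,.025])-.0035*c; tcp=g+.0188*R[:,2]
    return tcp,R
E
python3 - <<'E'
from h import *
t,R=grasp_plan(.4738,.0055,52.1); print(t)
plan([[(t-.11*R[:,2],R,7)],[(t,R,5)],[(t,R,4),(t+[0,0,.15],R,4)]])
E
```

```text
[ 0.46454   -0.006395   0.0101854]
x7 need 3.1 3.5: -0.193, -0.01, 0.257, 0, 0.422, 0.001
--
x5 need 1.8 0.0: 0, 0, 0.183, 0, 0, 0
--
x4 need 0.0 0.0: 0, 0, 0, 0, 0, 0
x4 need 2.4 0.0: 0.154, 0, -0.197, 0, 0, 0
--
```

Request:
play_rows(series=[-0.1,-0.01,0.06,0,0.15,0,-0.193,-0.01,0.257,0,0.422,0,-0.193,-0.01,0.257,0,0.422,0,-0.193,-0.01,0.257,0,0.422,0,-0.193,-0.01,0.257,0,0.422,0,-0.193,-0.01,0.257,0,0.422,0,-0.193,-0.01,0.257,0,0.422,0,-0.193,-0.01,0.257,0,0.422,0], hand=0.15, squeeze=25)

```text
clock: 25.62
position: [0.5061, 0.0469, 0.0987]
orientation: [-0.416, 0.85, -0.144, -0.29]
ft_force: [-0.0, 0.2, 0.4]
grip_width: 0.85
```

```bash
python3 - <<'E'
from h import *
s=arm.sense(); print(s['position'],s['joint_pos'].round(2),s['clock'],s['grip_width'])
t,R=grasp_plan(.4738,.0055,52.1)
plan([[(t,R,5)],[(t,R,4),(t+[0,0,.15],R,4)]])
E
```

```text
[0.50608889 0.04689412 0.09869911] [ 0.26  0.17  1.69 -0.39  1.82 -2.21] 25.625 0.8500084866789038
x5 need 1.8 0.0: -0.001, 0.001, 0.186, -0.002, 0.002, 0
--
x4 need 0.0 0.0: 0, 0, 0, 0, 0, 0
x4 need 2.4 0.0: 0.153, 0, -0.197, 0, 0, 0
--
```

Request:
play_rows(series=[0,0,0.08,0,0,0,0,0,0.15,0,0,0,0,0,0.184,0,0,0,0,0,0.184,0,0,0,0,0,0.184,0,0,0])

```text
clock: 26.25
position: [0.4655, -0.0058, 0.0113]
orientation: [-0.417, 0.849, -0.144, -0.291]
ft_force: [-0.0, 0.0, -0.3]
grip_width: 0.852
```

Request:
play_rows(series=[0,0,0,0,0,0,0,0,0,0,0,0,0,0,0,0,0,0,0,0,0,0,0,0,0,0,0,0,0,0,0.05,0,-0.065,0,0,0,0.1,0,-0.13,0,0,0,0.153,0,-0.197,0,0,0,0.153,0,-0.197,0,0,0,0.153,0,-0.197,0,0,0], hand=1)

```text
clock: 27.5
position: [0.4643, -0.006, 0.1587]
orientation: [-0.417, 0.849, -0.143, -0.292]
ft_force: [-0.0, -0.0, -1.0]
grip_width: 0.47
```

```bash
python3 - <<'E'
from h import *
s=arm.sense(); print(s['position'],s['joint_pos'].round(2),s['clock'],s['grip_width'],s['ft_force'])
psi=52.1; pp=-113.6; t=52
R1=slantA(psi,t,1); 
y=np.array([.394,.919,0]); bc=np.array([.5018,-.2677,0]); A=bc+.01*y
cp=np.array([np.cos(np.radians(pp)),np.sin(np.radians(pp)),0])
def tcp(P,R,z): return P-.003*cp+np.array([0,0,z])+.0188*R[:,2]
R2=slantA(-30.75,t,1); R3=slantA(pp,t,1)
print('final tcp at .052',tcp(A,R3,.052))
plan([[((.46,-.02,.24),R1,11)],[((.53,-.08,.25),R2,10)],[(tcp(A,R3,.12),R3,10)]])
E
```

```text
[ 0.46426281 -0.00597411  0.15871823] [ 0.2   0.    1.76 -0.44  1.88 -2.31] 27.5 0.4700026588082768 [-0.02185163 -0.02070416 -0.99557083]
final tcp at .052 [ 0.50101004 -0.26933646  0.04042556]
x11 need 1.3 8.4: 0.101, -0.009, -0.093, 0, -1, 0.003
--
x10 need 1.5 7.7: -0.009, -0.153, -0.016, 0.725, 0, 0.566
--
x10 need 3.8 7.7: 0.112, -0.297, 0.24, 0.726, 0, 0.567
--
```

```bash
cat >> h.py <<'E'
bc=np.array([.5018,-.2677,0]); by=np.array([.394,.919,0])
def ptcp(P,pp,R,z):
    cp=np.array([np.cos(np.radians(pp)),np.sin(np.radians(pp)),0]); return P-.003*cp+np.array([0,0,z])+.0188*R[:,2]
E
python3 - <<'E'
from h import *
t=52; R1=slantA(52.1,t,1); R2=slantA(-30.75,t,1); R3=slantA(-113.6,t,1); A=bc+.01*by
plan([[((.57,0,.28),R1,12)],[((.59,-.06,.28),R2,11)],[(ptcp(A,-113.6,R3,.14),R3,12)]])
E
```

```text
x12 need 2.6 8.4: 0.033, -0.133, -0.231, 0, -1, 0.003
--
x11 need 1.0 7.7: 0.036, -0.088, -0.046, 0.725, 0, 0.566
--
x12 need 4.4 7.7: 0.168, -0.376, 0.196, 0.726, 0, 0.567
--
```

Request:
play_rows(series=[0.033,-0.133,-0.231,0,-1,0,0.033,-0.133,-0.231,0,-1,0,0.033,-0.133,-0.231,0,-1,0,0.033,-0.133,-0.231,0,-1,0,0.033,-0.133,-0.231,0,-1,0,0.033,-0.133,-0.231,0,-1,0,0.033,-0.133,-0.231,0,-1,0,0.033,-0.133,-0.231,0,-1,0,0.033,-0.133,-0.231,0,-1,0,0.033,-0.133,-0.231,0,-1,0,0.033,-0.133,-0.231,0,-1,0,0.033,-0.133,-0.231,0,-1,0])

```text
clock: 29.0
position: [0.5718, 0.016, 0.2945]
orientation: [-0.385, 0.817, 0.192, 0.384]
ft_force: [0.1, 0.0, -1.5]
grip_width: 0.469
```

```bash
python3 - <<'E'
from h import *
s=arm.sense(); print(s['position'],s['joint_pos'].round(2),s['clock'],s['grip_width'],s['ft_force'],np.degrees(Ro.from_matrix(slantA(52.1,52,1).T@Ro.from_quat(s['orientation']).as_matrix()).magnitude()))
t=52; R2=slantA(-30.75,t,1); R3=slantA(-113.6,t,1); A=bc+.01*by
plan([[((.59,-.06,.28),R2,11)],[(ptcp(A,-113.6,R3,.14),R3,12)]])
E
```

```text
[0.57179365 0.01597274 0.2945222 ] [-0.43 -0.36  1.93  0.87  1.39 -2.97] 29.0 0.469308626952033 [ 0.06635849  0.00160625 -1.52615397] 1.9550619058917729
x11 need 1.3 7.6: 0.067, -0.104, -0.047, 0.715, -0.019, 0.559
--
x12 need 4.4 7.7: 0.168, -0.376, 0.196, 0.725, 0, 0.567
--
```

Request:
play_rows(series=[0.067,-0.104,-0.047,0.72,-0.01,0.562,0.067,-0.104,-0.047,0.72,-0.01,0.562,0.067,-0.104,-0.047,0.72,-0.01,0.562,0.067,-0.104,-0.047,0.72,-0.01,0.562,0.067,-0.104,-0.047,0.72,-0.01,0.562,0.067,-0.104,-0.047,0.72,-0.01,0.562,0.067,-0.104,-0.047,0.72,-0.01,0.562,0.067,-0.104,-0.047,0.72,-0.01,0.562,0.067,-0.104,-0.047,0.72,-0.01,0.562,0.067,-0.104,-0.047,0.72,-0.01,0.562,0.067,-0.104,-0.047,0.72,-0.01,0.562])

```text
clock: 30.38
position: [0.5905, -0.0586, 0.28]
orientation: [0.24, 0.868, -0.121, 0.417]
ft_force: [-0.3, -0.5, -1.0]
grip_width: 0.471
```

```bash
python3 - <<'E'
from h import *
s=arm.sense(); print(s['position'],s['joint_pos'].round(2),s['clock'],s['grip_width'],s['ft_force'])
t=52; R2=slantA(-30.75,t,1); R3=slantA(-113.6,t,1); A=bc+.01*by
print(np.degrees(Ro.from_matrix(R2.T@Ro.from_quat(s['orientation']).as_matrix()).magnitude()))
plan([[(ptcp(A,-113.6,R3,.14),R3,12)]])
E
```

```text
[ 0.59051272 -0.0586217   0.27997597] [ 0.1  -0.52  2.07 -0.64  0.92 -0.71] 30.375 0.4708799198284637 [-0.34567542 -0.4792842  -1.01688918]
0.8689259362070444
x12 need 4.4 7.7: 0.167, -0.375, 0.202, 0.716, -0.001, 0.572
--
```

Request:
play_rows(series=[0.167,-0.375,0.202,0.716,0,0.572,0.167,-0.375,0.202,0.716,0,0.572,0.167,-0.375,0.202,0.716,0,0.572,0.167,-0.375,0.202,0.716,0,0.572,0.167,-0.375,0.202,0.716,0,0.572,0.167,-0.375,0.202,0.716,0,0.572,0.167,-0.375,0.202,0.716,0,0.572,0.167,-0.375,0.202,0.716,0,0.572,0.167,-0.375,0.202,0.716,0,0.572,0.167,-0.375,0.202,0.716,0,0.572,0.167,-0.375,0.202,0.716,0,0.572,0.167,-0.375,0.202,0.716,0,0.572])

```text
clock: 31.88
position: [0.4999, -0.2702, 0.1287]
orientation: [0.753, 0.492, -0.366, 0.239]
ft_force: [-0.5, -0.1, -0.8]
grip_width: 0.473
```

```bash
python3 - <<'E'
from h import *
s=arm.sense(); print(s['position'],s['joint_pos'].round(2),s['clock'],s['grip_width'],s['ft_force'])
t=52; R3=slantA(-113.6,t,1); A=bc+.01*by
print(np.degrees(Ro.from_matrix(R3.T@Ro.from_quat(s['orientation']).as_matrix()).magnitude()))
plan([[(ptcp(A,-113.6,R3,.07),R3,4),(ptcp(A,-113.6,R3,.054),R3,3)]])
im,d,k=save('scene','s11.png'); cv2.imwrite('pics/s11c.png',cv2.resize(im[60:240,100:340],(800,600))[:,:,::-1])
E
```

```text
[ 0.4999158  -0.27017421  0.1286505 ] [-0.13  0.08  1.82 -0.86  1.58  0.44] 31.875 0.4728544135373655 [-0.45013568 -0.0809025  -0.82302852]
0.19753553403977225
x4 need 1.1 0.0: 0.093, 0.001, 0.071, -0.001, -0.002, -0.001
x3 need 0.3 0.0: 0.114, 0.001, 0.087, -0.001, -0.002, -0.001
--
```

View pics/s11c.png

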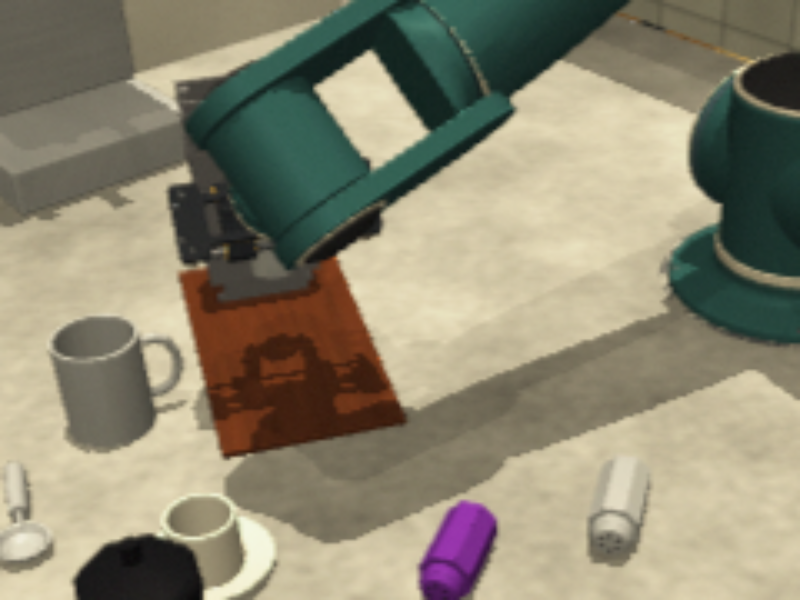

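The crop shows the tool slanted over the board near the tower (about (270,240)), clear of the jug. The held shaker is hidden behind the gripper. The second shaker still lies at (615,510). Lowering.

Request:
play_rows(series=[0.05,0,0.038,0,0,0,0.093,0,0.071,0,0,0,0.105,0,0.08,0,0,0,0.11,0,0.084,0,0,0,0.114,0,0.087,0,0,0,0.114,0,0.087,0,0,0])

```text
clock: 32.67
position: [0.501, -0.2693, 0.043]
orientation: [0.753, 0.491, -0.366, 0.24]
ft_force: [0.2, 0.6, -0.9]
grip_width: 0.474
```

Request:
play_rows(series=[0.001,0,0.001,0,0,0,0.002,0,0.0015,0,0,0,0.003,0,0.002,0,0,0,0.003,0,0.002,0,0,0])

```text
clock: 33.17
position: [0.5008, -0.2691, 0.0401]
orientation: [0.753, 0.491, -0.366, 0.239]
ft_force: [-0.7, 0.2, -1.2]
grip_width: 0.476
```

Request:
play_rows(series=[0.001,0,0.001,0,0,0,0.0015,0,0.001,0,0,0,0.0015,0,0.001,0,0,0])

```text
clock: 33.55
position: [0.5008, -0.269, 0.0391]
orientation: [0.753, 0.491, -0.366, 0.239]
ft_force: [-0.0, 1.2, -1.6]
grip_width: 0.476
```

```bash
python3 - <<'E'
from h import *
im,d,k=save('wrist','w12.png')
for n in('wrist','top','scene'):
    if n!='wrist': im,d,k=save(n,n+'12.png')
    P=pts(n,d,k); A=bc+.01*by
    m=(d>0)&(np.hypot(P[...,0]-A[0],P[...,1]-A[1])<.045)&(P[...,2]>.002)&(P[...,2]<.13); q=P[m]; print(n,m.sum())
    for lo in np.arange(.0,.13,.008):
        w=q[(q[:,2]>lo)&(q[:,2]<=lo+.008)]
        if len(w)>5: print('%.3f'%lo,len(w),w[:,:2].min(0).round(3),w[:,:2].max(0).round(3))
E
```

```text
wrist 23933
0.000 3567 [ 0.461 -0.302] [ 0.551 -0.214]
0.008 2886 [ 0.461 -0.302] [ 0.551 -0.214]
0.016 1250 [ 0.488 -0.261] [ 0.529 -0.235]
0.024 1328 [ 0.479 -0.26 ] [ 0.529 -0.234]
0.032 1766 [ 0.472 -0.276] [ 0.539 -0.234]
0.040 2160 [ 0.473 -0.27 ] [ 0.543 -0.232]
0.048 2582 [ 0.476 -0.261] [ 0.548 -0.221]
0.056 2837 [ 0.48  -0.261] [ 0.55  -0.216]
0.064 2449 [ 0.488 -0.261] [ 0.546 -0.214]
0.072 152 [ 0.49  -0.259] [ 0.542 -0.214]
0.080 395 [ 0.488 -0.264] [ 0.542 -0.214]
0.088 1661 [ 0.487 -0.265] [ 0.542 -0.214]
0.096 900 [ 0.488 -0.265] [ 0.522 -0.241]
top 459
0.000 58 [ 0.461 -0.296] [ 0.545 -0.228]
0.008 66 [ 0.461 -0.298] [ 0.548 -0.229]
0.040 10 [ 0.473 -0.266] [ 0.528 -0.239]
0.048 20 [ 0.469 -0.283] [ 0.537 -0.236]
0.056 39 [ 0.472 -0.278] [ 0.54  -0.228]
0.064 34 [ 0.475 -0.27 ] [ 0.545 -0.234]
0.072 33 [ 0.478 -0.26 ] [ 0.548 -0.223]
0.080 60 [ 0.484 -0.284] [ 0.544 -0.224]
0.088 23 [ 0.489 -0.268] [ 0.543 -0.237]
0.096 77 [ 0.489 -0.277] [ 0.523 -0.243]
0.104 25 [ 0.492 -0.269] [ 0.517 -0.25 ]
0.120 6 [ 0.498 -0.237] [ 0.543 -0.217]
scene 133
0.000 25 [ 0.514 -0.285] [ 0.548 -0.225]
0.008 67 [ 0.508 -0.285] [ 0.55  -0.217]
0.016 21 [ 0.501 -0.267] [ 0.53  -0.229]
0.024 15 [ 0.51  -0.252] [ 0.527 -0.234]
```

View pics/w12.png

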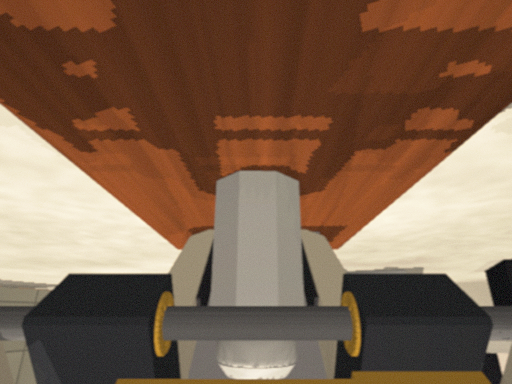

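```bash
python3 - <<'E'
from h import *
im,d,k=load('w12'); P=pts('w',d,k)
print([(r,P[r,258].round(4).tolist()) for r in list(range(168,180))+[190,210,240]])
for n in('top12','scene12'):
    im,d,k=load(n);P=pts(n,d,k); m=(d>0)&(np.hypot(P[...,0]-.5055,P[...,1]+.2585)<.016);print(n,m.sum(),np.percentile(P[m][:,2],[50,90,97]) if m.sum() else 0)
E
```

```text
[(168, [0.5145, -0.2386, 0.0079]), (169, [0.5142, -0.2392, 0.0081]), (170, [0.5138, -0.2402, 0.0082]), (171, [0.5144, -0.2386, 0.0095]), (172, [0.5141, -0.2395, 0.0096]), (173, [0.5144, -0.2387, 0.0105]), (174, [0.5143, -0.2388, 0.011]), (175, [0.5139, -0.2398, 0.0111]), (176, [0.5144, -0.2387, 0.0122]), (177, [0.5141, -0.2393, 0.0124]), (178, [0.5143, -0.2389, 0.0131]), (179, [0.5141, -0.2394, 0.0135]), (190, [0.5142, -0.2392, 0.0194]), (210, [0.5138, -0.24, 0.0293]), (240, [0.514, -0.2394, 0.0441])]
top12 90 [0.10191526 0.10554044 0.10657312]
scene12 0 0
```

The shaker is vertical (its face is at constant x,y from z 0.01 to 0.044) and its base is within about 1 mm of the board. I'm lowering 1 mm, releasing and backing off along the tool axis.

Request:
play_rows(series=[0.001,0,0.001,0,0,0,0.0015,0,0.001,0,0,0,0.0015,0,0.001,0,0,0])

```text
clock: 34.08
position: [0.5009, -0.269, 0.0381]
orientation: [0.753, 0.491, -0.366, 0.239]
ft_force: [-0.4, -0.7, 0.4]
grip_width: 0.466
```

Request:
play_rows(series=[0,0,0,0,0,0,0,0,0,0,0,0,0,0,0,0,0,0,0,0,0,0,0,0,0,0,-0.05,0,0,0,0,0,-0.1,0,0,0,0,0,-0.2,0,0,0,0,0,-0.25,0,0,0,0,0,-0.25,0,0,0], hand=0)

```text
clock: 35.2
position: [0.5495, -0.1599, 0.1318]
orientation: [0.753, 0.491, -0.365, 0.24]
ft_force: [0.2, -0.2, -1.0]
grip_width: 0.998
```

```bash
python3 - <<'E'
from h import *
s=arm.sense(); print(s['position'],s['joint_pos'].round(2),s['clock'],s['grip_width'],s['ft_force'])
im,d,k=save('top','t13.png'); P=pts('top',d,k); objs(im,d,P,.014,.03)
m=(d>0)&(np.hypot(P[...,0]-.5055,P[...,1]+.2585)<.04)&(P[...,2]>.09)&(P[...,2]<.12); print(P[m].mean(0),m.sum())
# hover for shaker 1
R=slantA(36.8,0,1); 
plan([[((.52,.0,.28),slantA(-20,15,1),10)],[((.42,.14,.25),slantA(-150,0,1),10)]])
E
```

```text
[ 0.54950271 -0.15992314  0.13175012] [ 0.05  0.18  1.71 -0.79  1.71  0.54] 35.2 0.9983981650550509 [ 0.23082839 -0.17728014 -1.00143321]
[0.7796 0.4092] [ 40.7 123.7] ang 90.0 z95 0.0813 ends+- [0.0771 0.0727] wid [0.041 0.021] hsv [ 17. 126. 193.] px [154. 102.]
[ 0.6959 -0.2549] [ 82.7 109.8] ang -42.1 z95 0.1006 ends+- [ 0.099 -1.   ] wid [0.058 0.017] hsv [19. 47. 68.] px [362. 124.]
[0.7253 0.2431] [48.4 52.1] ang -57.8 z95 0.0787 ends+- [0.0674 0.0667] wid [0.044 0.045] hsv [21.5 41.  72. ] px [207. 121.]
[ 0.5859 -0.1091] [150.3 190.7] ang -1.1 z95 0.2713 ends+- [0.226  0.1633] wid [0.043 0.114] hsv [19. 62. 72.] px [319. 151.]
[0.5764 0.0629] [32.3 36.7] ang -66.0 z95 0.2985 ends+- [0.2762 0.2992] wid [0.029 0.032] hsv [81. 94. 66.] px [264. 153.]
[0.6027 0.1547] [23.2 63.5] ang 5.8 z95 0.0451 ends+- [0.0437 0.0385] wid [0.022 0.01 ] hsv [145. 152. 113.] px [234. 155.]
[ 0.4551 -0.3802] [ 66.1 123.4] ang -23.4 z95 0.2401 ends+- [0.22   0.2403] wid [0.063 0.066] hsv [16. 45. 63.] px [415. 198.]
[ 0.5063 -0.2597] [43.4 43.9] ang -68.6 z95 0.1041 ends+- [0.1049 0.1037] wid [0.042 0.043] hsv [ 19.  44. 144.] px [362. 183.]
[0.4474 0.1775] [44. 94.] ang 36.7 z95 0.0470 ends+- [0.0414 0.0481] wid [0.035 0.044] hsv [ 23.  38. 160.] px [228. 205.]
[0.3034 0.5211] [52.1 53.4] ang -82.3 z95 0.0638 ends+- [ 0.0631 -1.    ] wid [0.052 0.01 ] hsv [ 29. 219. 151.] px [124. 248.]
[ 0.50608928 -0.2581192   0.09981082] 115
x10 need 3.5 9.3: -0.056, -0.151, -0.332, -0.581, 0.314, -0.882
--
x10 need 2.8 12.2: 0.241, 0.162, -0.013, 0.188, 0.088, 1.435
--
```

First shaker is upright at (.506,-.259), top at 0.104 m. Going to the second one.

```bash
python3 - <<'E'
from h import *
t,R=grasp_plan(.4463,.1783,36.8); print(t)
plan([[((.54,-.05,.28),slantA(-40,26,1),11)],[((.50,.12,.25),slantA(36.8,-5,1),11)],[(t-.11*R[:,2],R,8)],[(t,R,5)]])
E
```

```text
[0.43422943 0.16927006 0.0101854 ]
x11 need 3.0 7.2: -0.095, -0.087, -0.282, -0.518, 0.247, -0.642
--
x11 need 2.8 7.7: 0.232, 0.174, -0.058, -0.157, 0.291, -0.848
--
x8 need 2.8 3.1: -0.096, 0.131, 0.248, 0, 0.367, 0
--
x5 need 1.8 0.0: 0, 0, 0.183, 0, 0, 0
--
```

Request:
play_rows(series=[-0.095,-0.087,-0.282,-0.518,0.247,-0.642,-0.095,-0.087,-0.282,-0.518,0.247,-0.642,-0.095,-0.087,-0.282,-0.518,0.247,-0.642,-0.095,-0.087,-0.282,-0.518,0.247,-0.642,-0.095,-0.087,-0.282,-0.518,0.247,-0.642,-0.095,-0.087,-0.282,-0.518,0.247,-0.642,-0.095,-0.087,-0.282,-0.518,0.247,-0.642,-0.095,-0.087,-0.282,-0.518,0.247,-0.642,-0.095,-0.087,-0.282,-0.518,0.247,-0.642,-0.095,-0.087,-0.282,-0.518,0.247,-0.642])

```text
clock: 36.5
position: [0.5398, -0.0507, 0.2789]
orientation: [0.335, 0.915, -0.078, 0.211]
ft_force: [0.2, 0.2, 0.4]
grip_width: 0.998
```

Request:
play_rows(series=[0.232,0.174,-0.058,-0.157,0.291,-0.848,0.232,0.174,-0.058,-0.157,0.291,-0.848,0.232,0.174,-0.058,-0.157,0.291,-0.848,0.232,0.174,-0.058,-0.157,0.291,-0.848,0.232,0.174,-0.058,-0.157,0.291,-0.848,0.232,0.174,-0.058,-0.157,0.291,-0.848,0.232,0.174,-0.058,-0.157,0.291,-0.848,0.232,0.174,-0.058,-0.157,0.291,-0.848,0.232,0.174,-0.058,-0.157,0.291,-0.848,0.232,0.174,-0.058,-0.157,0.291,-0.848])

```text
clock: 37.75
position: [0.4998, 0.1202, 0.2498]
orientation: [-0.313, 0.949, -0.014, -0.042]
ft_force: [0.1, 0.8, 0.6]
grip_width: 1.002
```

```bash
python3 - <<'E'
from h import *
s=arm.sense(); print(s['position'],s['joint_pos'].round(2),s['clock'])
im,d,k=save('wrist','w14.png'); P=pts('wrist',d,k); objs(im,d,P,.014,.03)
im,d,k=save('top','t14.png'); P=pts('top',d,k); print('top');objs(im,d,P,.014,.03)
t,R=grasp_plan(.4463,.1783,36.8)
plan([[(t-.11*R[:,2],R,8)],[(t,R,5)]])
E
```

```text
[0.49975355 0.12018811 0.24979291] [ 0.21 -0.19  1.69 -0.04  1.72 -2.  ] 37.75
[0.4463 0.1787] [44.5 93.4] ang 36.9 z95 0.0450 ends+- [0.0411 0.0453] wid [0.036 0.044] hsv [ 19.  37. 107.] px [321. 170.]
[0.5915 0.1336] [44.  93.3] ang 32.4 z95 0.0449 ends+- [0.0413 0.0451] wid [0.037 0.044] hsv [145. 170.  83.] px [223. 239.]
[0.6226 0.0635] [ 23.3 206. ] ang -8.6 z95 0.2983 ends+- [-1.      0.2984] wid [0.    0.023] hsv [21. 70. 74.] px [148. 262.]
[0.468  0.1582] [13.6 23.4] ang -7.2 z95 0.2984 ends+- [0.2985 0.2984] wid [0.014 0.014] hsv [21. 70. 74.] px [365. 262.]
[ 0.7447 -0.0285] [48.1 88.1] ang -60.7 z95 0.0599 ends+- [-1.     0.059] wid [0.001 0.043] hsv [21. 58. 75.] px [ 63. 260.]
[0.7235 0.2436] [45.9 52.8] ang -61.3 z95 0.0729 ends+- [0.0659 0.0602] wid [0.043 0.044] hsv [30. 32. 51.] px [232. 359.]
top
[0.7853 0.4088] [ 39.  122.9] ang -83.4 z95 0.0814 ends+- [0.0761 0.0789] wid [0.02  0.039] hsv [ 17. 126. 183.] px [154. 102.]
[ 0.7568 -0.019 ] [68.9 84.4] ang -1.1 z95 0.0622 ends+- [0.0155 0.0626] wid [0.025 0.049] hsv [ 26.  42. 137.] px [283. 110.]
[ 0.6957 -0.2548] [ 82.3 110.5] ang -42.1 z95 0.1009 ends+- [ 0.0992 -1.    ] wid [0.06  0.014] hsv [19. 47. 65.] px [362. 123.]
[0.7237 0.243 ] [46.2 52.8] ang -72.7 z95 0.0793 ends+- [0.0674 0.0629] wid [0.042 0.042] hsv [23. 39. 67.] px [207. 121.]
[ 0.5737 -0.2342] [45.7 94.3] ang 20.9 z95 0.0546 ends+- [0.0517 0.0548] wid [0.037 0.045] hsv [ 19.  42. 148.] px [352. 164.]
[ 0.4541 -0.3792] [ 65.9 121.2] ang -23.4 z95 0.2401 ends+- [0.2194 0.2414] wid [0.065 0.065] hsv [16. 45. 59.] px [415. 198.]
[0.4253 0.1608] [38.7 43.4] ang -53.9 z95 0.0470 ends+- [0.0453 0.0442] wid [0.037 0.039] hsv [ 20.  40. 114.] px [233. 211.]
[0.3035 0.5202] [51.2 52.4] ang 7.8 z95 0.0640 ends+- [0.0643 0.0297] wid [0.051 0.019] hsv [ 29.  222.  141.5] px [124. 248.]
x8 need 2.8 3.1: -0.096, 0.131, 0.248, 0.001, 0.367, -0.002
--
x5 need 1.8 0.0: 0, 0, 0.183, 0, 0, 0
--
```

The standing shaker has been knocked over: it now lies on the board at (.574,-.234), cap towards +21° (matches the announced disturbance). Shaker 1 goes on first, near the tower on the board's -x side and clear of the fallen one. Then I'll fix the fallen one.

Request:
play_rows(series=[-0.096,0.131,0.248,0,0.367,0,-0.096,0.131,0.248,0,0.367,0,-0.096,0.131,0.248,0,0.367,0,-0.096,0.131,0.248,0,0.367,0,-0.096,0.131,0.248,0,0.367,0,-0.096,0.131,0.248,0,0.367,0,-0.096,0.131,0.248,0,0.367,0], hand=0.15)

```text
clock: 38.72
position: [0.4889, 0.2092, 0.0997]
orientation: [-0.297, 0.898, -0.102, -0.307]
ft_force: [-1.5, -0.2, 0.0]
grip_width: 0.85
```

Request:
play_rows(series=[0,0,0.08,0,0,0,0,0,0.15,0,0,0,0,0,0.183,0,0,0,0,0,0.183,0,0,0,0,0,0.183,0,0,0])

```text
clock: 39.35
position: [0.4354, 0.1697, 0.012]
orientation: [-0.298, 0.898, -0.102, -0.308]
ft_force: [-0.6, -0.6, -0.1]
grip_width: 0.849
```

Request:
play_rows(series=[0,0,0,0,0,0,0,0,0,0,0,0,0,0,0,0,0,0,0,0,0,0,0,0,0,0,0,0,0,0,0.05,0,-0.065,0,0,0,0.1,0,-0.13,0,0,0,0.153,0,-0.197,0,0,0,0.153,0,-0.197,0,0,0,0.153,0,-0.197,0,0,0], hand=1)

```text
clock: 40.6
position: [0.4344, 0.1694, 0.1592]
orientation: [-0.298, 0.897, -0.103, -0.31]
ft_force: [0.8, -0.4, -1.2]
grip_width: 0.471
```

```bash
python3 - <<'E'
from h import *
s=arm.sense(); print(s['position'],s['joint_pos'].round(2),s['clock'],s['grip_width'],s['ft_force'])
t=52; pp=-113.6; bx=np.array([.919,-.394,0]); A=bc-.05*bx-.02*by
R1=slantA(36.8,t,1); R2=slantA(-38.4,t,1); R3=slantA(pp,t,1); print(A,ptcp(A,pp,R3,.052))
plan([[((.58,.06,.28),R1,12)],[((.58,-.06,.28),R2,11)],[(ptcp(A,pp,R3,.14),R3,12)]])
E
```

```text
[0.43435637 0.16939123 0.15923504] [ 0.41  0.12  1.64 -0.16  2.03 -1.82] 40.6 0.47068718295065326 [ 0.81802493 -0.42979562 -1.22848881]
[ 0.44797 -0.26638  0.     ] [ 0.44324004 -0.27720646  0.04042556]
x12 need 3.5 8.4: 0.057, -0.291, -0.211, 0, -1.001, -0.001
--
x11 need 1.9 7.0: 0.073, -0.16, -0.094, 0.658, 0, 0.514
--
x12 need 4.8 7.0: 0.171, -0.426, 0.192, 0.659, 0, 0.515
--
```

Request:
play_rows(series=[0.057,-0.291,-0.211,0,-1,0,0.057,-0.291,-0.211,0,-1,0,0.057,-0.291,-0.211,0,-1,0,0.057,-0.291,-0.211,0,-1,0,0.057,-0.291,-0.211,0,-1,0,0.057,-0.291,-0.211,0,-1,0,0.057,-0.291,-0.211,0,-1,0,0.057,-0.291,-0.211,0,-1,0,0.057,-0.291,-0.211,0,-1,0,0.057,-0.291,-0.211,0,-1,0,0.057,-0.291,-0.211,0,-1,0,0.057,-0.291,-0.211,0,-1,0])

```text
clock: 42.1
position: [0.5802, 0.0604, 0.281]
orientation: [-0.283, 0.853, 0.138, 0.415]
ft_force: [0.0, 0.9, -1.3]
grip_width: 0.471
```

```bash
python3 - <<'E'
from h import *
s=arm.sense(); print(s['position'],s['joint_pos'].round(2),s['clock'],s['grip_width'])
t=52; pp=-113.6; bx=np.array([.919,-.394,0]); A=bc-.05*bx-.02*by
R2=slantA(-38.4,t,1); R3=slantA(pp,t,1)
plan([[((.58,-.06,.28),R2,11)],[(ptcp(A,pp,R3,.14),R3,12)]])
E
```

```text
[0.58024647 0.06036731 0.28098805] [-0.27 -0.51  2.06  0.78  1.08 -2.68] 42.1 0.471004447158577
x11 need 1.9 7.0: 0.076, -0.161, -0.094, 0.658, -0.001, 0.515
--
x12 need 4.8 7.0: 0.17, -0.425, 0.192, 0.658, 0, 0.514
--
```

Request:
play_rows(series=[0.076,-0.161,-0.094,0.658,0,0.515,0.076,-0.161,-0.094,0.658,0,0.515,0.076,-0.161,-0.094,0.658,0,0.515,0.076,-0.161,-0.094,0.658,0,0.515,0.076,-0.161,-0.094,0.658,0,0.515,0.076,-0.161,-0.094,0.658,0,0.515,0.076,-0.161,-0.094,0.658,0,0.515,0.076,-0.161,-0.094,0.658,0,0.515,0.076,-0.161,-0.094,0.658,0,0.515,0.076,-0.161,-0.094,0.658,0,0.515])

```text
clock: 43.35
position: [0.5805, -0.0586, 0.2792]
orientation: [0.295, 0.85, -0.144, 0.413]
ft_force: [0.1, 0.0, -2.1]
grip_width: 0.471
```

```bash
python3 - <<'E'
from h import *
s=arm.sense(); print(s['position'],s['joint_pos'].round(2),s['clock'],s['grip_width'])
t=52; pp=-113.6; bx=np.array([.919,-.394,0]); A=bc-.05*bx-.02*by
R2=slantA(-38.4,t,1); R3=slantA(pp,t,1)
plan([[(ptcp(A,pp,R3,.15),R3,12)],[(ptcp(A,pp,R3,.07),R3,3),(ptcp(A,pp,R3,.052),R3,12)]])
im,d,k=save('top','t15.png'); P=pts('top',d,k); print('top');objs(im,d,P,.014,.03)
E
```

```text
[ 0.58050855 -0.05861049  0.27922134] [ 0.16 -0.49  2.06 -0.75  1.02 -0.52] 43.35 0.47074297426977807
x12 need 4.7 7.0: 0.156, -0.427, 0.182, 0.658, -0.001, 0.516
--
x3 need 1.3 0.0: 0.105, -0.001, 0.082, 0, 0, 0
x12 need 0.3 0.0: 0.129, -0.001, 0.101, 0, 0, 0
--
top
[0.7884 0.4091] [ 39.6 120.5] ang -79.2 z95 0.0808 ends+- [0.0778 0.0794] wid [0.021 0.04 ] hsv [ 17. 126. 182.] px [154. 102.]
[ 0.7574 -0.0188] [70.2 84.3] ang 0.6 z95 0.0626 ends+- [0.0146 0.0656] wid [0.027 0.051] hsv [ 26.  42. 139.] px [283. 110.]
[ 0.6951 -0.2543] [ 82.7 108.5] ang -41.9 z95 0.1008 ends+- [ 0.1005 -1.    ] wid [0.06  0.015] hsv [19. 47. 65.] px [362. 123.]
[0.7258 0.2433] [47.6 52.4] ang -60.4 z95 0.0787 ends+- [0.0547 0.0665] wid [0.045 0.041] hsv [21. 42. 70.] px [206. 121.]
[0.5925 0.1327] [43.4 93.6] ang 32.4 z95 0.0465 ends+- [0.0445 0.0471] wid [0.036 0.043] hsv [146. 148. 121.] px [241. 160.]
[ 0.5736 -0.2339] [45.6 94.3] ang 22.0 z95 0.0550 ends+- [0.0501 0.056 ] wid [0.035 0.044] hsv [ 19.  42. 147.] px [352. 164.]
[ 0.4541 -0.3796] [ 66.8 121.8] ang -24.0 z95 0.2403 ends+- [0.22   0.2406] wid [0.064 0.065] hsv [16. 45. 59.] px [415. 198.]
[0.3035 0.5201] [51.8 52.2] ang 7.8 z95 0.0647 ends+- [0.0656 0.0298] wid [0.05 0.02] hsv [ 29. 222. 140.] px [124. 248.]
```

Request:
play_rows(series=[0.156,-0.427,0.182,0.658,0,0.516,0.156,-0.427,0.182,0.658,0,0.516,0.156,-0.427,0.182,0.658,0,0.516,0.156,-0.427,0.182,0.658,0,0.516,0.156,-0.427,0.182,0.658,0,0.516,0.156,-0.427,0.182,0.658,0,0.516,0.156,-0.427,0.182,0.658,0,0.516,0.156,-0.427,0.182,0.658,0,0.516,0.156,-0.427,0.182,0.658,0,0.516,0.156,-0.427,0.182,0.658,0,0.516,0.156,-0.427,0.182,0.658,0,0.516])

```text
clock: 44.78
position: [0.4418, -0.2787, 0.139]
orientation: [0.753, 0.492, -0.366, 0.24]
ft_force: [0.1, 0.1, -1.2]
grip_width: 0.474
```

Request:
play_rows(series=[0.05,0,0.039,0,0,0,0.09,0,0.07,0,0,0,0.11,0,0.086,0,0,0,0.12,0,0.094,0,0,0,0.127,0,0.0993,0,0,0,0.127,0,0.0993,0,0,0])

```text
clock: 45.52
position: [0.4425, -0.2789, 0.0424]
orientation: [0.753, 0.491, -0.366, 0.24]
ft_force: [0.2, -0.3, -1.0]
grip_width: 0.474
```

```bash
cat >> h.py <<'E'
def standing(fn,A):
    im,d,k=save('wrist',fn); P=pts('w',d,k); q=[P[r,258] for r in range(140,260)]
    m=[i for i,p in enumerate(q) if np.hypot(p[0]-A[0],p[1]-A[1])<.03]; print('rows',140+m[0],140+m[-1])
    for i in m[:14:1]+m[14::12]: print(140+i,q[i].round(4),end=' ')
    print()
E
python3 - <<'E'
from h import *
s=arm.sense(); print(s['position'],s['joint_pos'].round(2),s['clock'],s['grip_width'],s['ft_force'])
bx=np.array([.919,-.394,0]); A=bc-.05*bx-.02*by
standing('w16.png',A)
E
```

```text
[ 0.44245956 -0.27886194  0.04236804] [-0.16  0.07  1.99 -0.87  1.45  0.54] 45.525 0.47423001002108217 [ 0.15759948 -0.33561039 -0.98595084]
rows 153 259
153 [ 0.4601 -0.2392  0.008 ] 154 [ 0.4596 -0.2404  0.0078] 155 [ 0.4589 -0.2419  0.0075] 156 [ 0.4586 -0.2427  0.0076] 157 [ 0.4587 -0.2424  0.0083] 158 [ 0.458  -0.2441  0.0079] 159 [ 0.4574 -0.2453  0.0078] 160 [ 0.457  -0.2463  0.0078] 161 [ 0.4561 -0.2485  0.0072] 162 [ 0.4562 -0.2482  0.0079] 163 [ 0.4557 -0.2492  0.0079] 164 [ 0.455  -0.2509  0.0076] 165 [ 0.4548 -0.2513  0.0079] 166 [ 0.454  -0.2531  0.0076] 167 [ 0.4539 -0.2533  0.008 ] 179 [ 0.4553 -0.2503  0.0162] 191 [ 0.4556 -0.2495  0.023 ] 203 [ 0.4551 -0.2506  0.0287] 215 [ 0.4555 -0.2497  0.0351] 227 [ 0.4559 -0.2487  0.0413] 239 [ 0.4556 -0.2494  0.0468] 251 [ 0.4552 -0.2503  0.0522]
```

Request:
play_rows(series=[0.002,0,0.0015,0,0,0,0.003,0,0.0025,0,0,0,0.0045,0,0.0035,0,0,0,0.0045,0,0.0035,0,0,0,0.0045,0,0.0035,0,0,0])

```text
clock: 46.2
position: [0.4422, -0.2788, 0.0385]
orientation: [0.753, 0.491, -0.366, 0.239]
ft_force: [-0.0, 0.2, -0.7]
grip_width: 0.47
```

Request:
play_rows(series=[0.001,0,0.0005,0,0,0,0.001,0,0.0005,0,0,0])

```text
clock: 46.45
position: [0.4423, -0.2787, 0.038]
orientation: [0.753, 0.491, -0.366, 0.239]
ft_force: [0.4, 0.7, 1.5]
grip_width: 0.473
```

Request:
play_rows(series=[0,0,0,0,0,0,0,0,0,0,0,0,0,0,0,0,0,0,0,0,0,0,0,0,0,0,-0.05,0,0,0,0,0,-0.1,0,0,0,0,0,-0.2,0,0,0,0,0,-0.25,0,0,0,0,0,-0.25,0,0,0], hand=0.3)

```text
clock: 47.58
position: [0.491, -0.1697, 0.1315]
orientation: [0.753, 0.492, -0.365, 0.24]
ft_force: [-0.3, 0.3, -1.0]
grip_width: 0.7
```

```bash
python3 - <<'E'
from h import *
s=arm.sense(); print(s['position'],s['joint_pos'].round(2),s['clock'],s['grip_width'],s['ft_force'])
im,d,k=save('top','t17.png'); P=pts('top',d,k); print('top');objs(im,d,P,.016,.03)
cv2.imwrite('pics/t17c.png',cv2.resize(im[90:270,270:450],(720,720))[:600,:,::-1])
E
```

```text
[ 0.49097553 -0.16966593  0.13151355] [ 0.04  0.06  1.84 -0.79  1.69  0.54] 47.575 0.6999113577106385 [-0.27006886  0.33301014 -0.97875527]
top
[0.7845 0.4081] [ 38.5 121.5] ang -83.9 z95 0.0808 ends+- [0.0739 0.0798] wid [0.02  0.039] hsv [ 17.  126.  186.5] px [154. 102.]
[ 0.7607 -0.0148] [60.7 77.4] ang -0.3 z95 0.0632 ends+- [ 0.017 -1.   ] wid [0.039 0.056] hsv [ 29.   40.5 158. ] px [283. 107.]
[ 0.6953 -0.2545] [ 82.3 111. ] ang -41.6 z95 0.1008 ends+- [ 0.0999 -1.    ] wid [0.058 0.014] hsv [19. 46. 66.] px [362. 123.]
[0.7259 0.2433] [47.6 52.4] ang -61.8 z95 0.0793 ends+- [0.0501 0.0698] wid [0.046 0.043] hsv [22. 43. 70.] px [207. 121.]
[ 0.5318 -0.1591] [190.6 222.3] ang -86.4 z95 0.2692 ends+- [0.0526 0.2746] wid [0.051 0.155] hsv [ 19.  53. 107.] px [329. 169.]
[0.5945 0.1509] [30.4 81.1] ang 3.3 z95 0.0468 ends+- [0.0434 0.036 ] wid [0.027 0.007] hsv [145. 150. 112.] px [236. 156.]
[0.5138 0.0542] [33.3 37.7] ang 17.4 z95 0.2993 ends+- [0.2959 0.2927] wid [0.033 0.028] hsv [80. 92. 63.] px [268. 176.]
[ 0.4542 -0.3798] [ 66.1 122. ] ang -23.5 z95 0.2400 ends+- [0.2216 0.2421] wid [0.065 0.066] hsv [16. 45. 60.] px [415. 198.]
[ 0.4474 -0.27  ] [44.2 44.7] ang -69.9 z95 0.1041 ends+- [0.1045 0.1027] wid [0.044 0.044] hsv [ 19.  43. 144.] px [366. 202.]
[0.3035 0.52  ] [50.8 52.2] ang 8.0 z95 0.0633 ends+- [0.064  0.0324] wid [0.051 0.02 ] hsv [ 29. 219. 143.] px [124. 248.]
```

View pics/t17c.png

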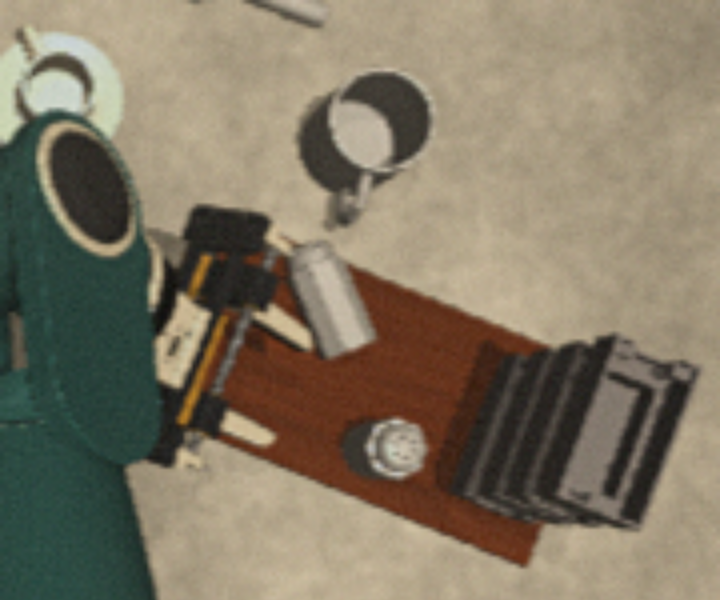

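The crop shows shaker 1 upright at (397,448). The fallen shaker lies at (333,298) on the board, with its cap near the jug handle (345,205), so a slanted grasp would hit the jug. I'll pick it up vertically, lay it on free counter, and regrasp it slanted there.

```bash
python3 - <<'E'
from h import *
R=down(201.5); a=np.radians(21.5); g=np.array([.5727,-.2333,.033])-.0035*np.array([np.cos(a),np.sin(a),0]); g[2]-=.0188; print(g)
plan([[((.52,-.1,.27),slantA(-46,26,1),11)],[(g+[0,0,.16],R,11)],[(g,R,5)]])
E
```

```text
[ 0.56944354 -0.23458275  0.0142    ]
x11 need 2.5 6.7: -0.104, -0.001, -0.244, -0.476, 0.254, -0.59
--
x11 need 2.8 6.7: -0.127, -0.097, 0.239, -0.17, 0.254, -0.737
--
x5 need 2.6 0.0: 0, 0, 0.267, 0, 0, 0.001
--
```

Request:
play_rows(series=[-0.104,0,-0.244,-0.476,0.254,-0.59,-0.104,0,-0.244,-0.476,0.254,-0.59,-0.104,0,-0.244,-0.476,0.254,-0.59,-0.104,0,-0.244,-0.476,0.254,-0.59,-0.104,0,-0.244,-0.476,0.254,-0.59,-0.104,0,-0.244,-0.476,0.254,-0.59,-0.104,0,-0.244,-0.476,0.254,-0.59,-0.104,0,-0.244,-0.476,0.254,-0.59,-0.104,0,-0.244,-0.476,0.254,-0.59], hand=0.15)

```text
clock: 48.75
position: [0.5203, -0.101, 0.2688]
orientation: [0.383, 0.896, -0.089, 0.206]
ft_force: [-0.1, -0.1, 0.1]
grip_width: 0.851
```

Request:
play_rows(series=[-0.127,-0.097,0.239,-0.17,0.254,-0.737,-0.127,-0.097,0.239,-0.17,0.254,-0.737,-0.127,-0.097,0.239,-0.17,0.254,-0.737,-0.127,-0.097,0.239,-0.17,0.254,-0.737,-0.127,-0.097,0.239,-0.17,0.254,-0.737,-0.127,-0.097,0.239,-0.17,0.254,-0.737,-0.127,-0.097,0.239,-0.17,0.254,-0.737,-0.127,-0.097,0.239,-0.17,0.254,-0.737,-0.127,-0.097,0.239,-0.17,0.254,-0.737])

```text
clock: 49.88
position: [0.5698, -0.2349, 0.1735]
orientation: [-0.184, 0.983, -0.0, -0.0]
ft_force: [-0.0, -1.6, 0.2]
grip_width: 0.85
```

```bash
python3 - <<'E'
from h import *
s=arm.sense(); print(s['position'],s['joint_pos'].round(2),s['clock'])
im,d,k=save('wrist','w18.png'); P=pts('wrist',d,k); objs(im,d,P,.018,.03)
E
```

```text
[ 0.56982603 -0.23487474  0.17345773] [-0.43  0.    1.63 -0.    1.51 -2.37] 49.875
[ 0.475  -0.3727] [36.2 85.1] ang -23.3 z95 0.1843 ends+- [ 0.1775 -1.    ] wid [0.03  0.003] hsv [18. 30. 51.] px [85. 32.]
[ 0.4484 -0.2684] [39.4 44. ] ang -68.8 z95 0.1028 ends+- [0.1021 0.1023] wid [0.039 0.039] hsv [ 21.  29. 219.] px [275.  31.]
[ 0.5717 -0.2334] [44.  93.2] ang 21.2 z95 0.0528 ends+- [0.0494 0.0531] wid [0.037 0.044] hsv [ 19.  36. 139.] px [258. 179.]
[ 0.6496 -0.1715] [244.8 278.3] ang 10.7 z95 0.2823 ends+- [-1.      0.2822] wid [0.005 0.057] hsv [22. 43. 60.] px [253. 320.]
```

View pics/w18.png

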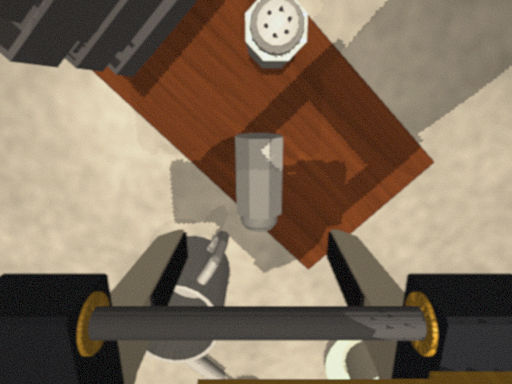

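The wrist view shows the fallen shaker at (258,180), base up and cap down, centred between the fingers. The jug handle at (215,250) is outside the fingers' paths. Vertical pick.

Request:
play_rows(series=[0.001,0,0.1,0,0,0,0.001,0,0.2,0,0,0,0.001,0,0.265,0,0,0,0.001,0,0.265,0,0,0,0.001,0,0.265,0,0,0])

```text
clock: 50.55
position: [0.5699, -0.2357, 0.0173]
orientation: [-0.186, 0.983, -0.001, 0.001]
ft_force: [0.5, -0.7, 0.5]
grip_width: 0.848
```

Request:
play_rows(series=[0,0,0,0,0,0,0,0,0,0,0,0,0,0,0,0,0,0,0,0,0,0,0,0,0,0,0,0,0,0,0,0,-0.1,0,0,0,0,0,-0.2,0,0,0,0,0,-0.33,0,0,0,0,0,-0.33,0,0,0,0,0,-0.33,0,0,0], hand=1)

```text
clock: 51.8
position: [0.5694, -0.2356, 0.2134]
orientation: [-0.186, 0.982, -0.0, 0.0]
ft_force: [-0.2, -0.1, -1.5]
grip_width: 0.473
```

```bash
python3 - <<'E'
from h import *
s=arm.sense(); print(s['position'],s['joint_pos'].round(2),s['clock'],s['grip_width'],s['ft_force'])
# lay centre (.4738,.0055) psi 52.1 ; grip z on lying axis .022: was 3 above axis+... tcp .0142-.008=.0062
psi=52.1; c=np.array([np.cos(np.radians(psi)),np.sin(np.radians(psi)),0]); g=np.array([.4738,.0055,0])-.0035*c; R=down(psi+180)
plan([[(g+[0,0,.15],R,8)],[(g+[0,0,.0085],R,5)]])
E
```

```text
[ 0.56942195 -0.23557945  0.21335579] [-0.43 -0.01  1.58 -0.    1.57 -2.38] 51.8 0.4734585765959083 [-0.24388314 -0.11858765 -1.46780381]
x8 need 4.2 2.9: 0.006, 0.429, 0.105, 0, 0, -0.34
--
x5 need 2.3 0.0: 0, 0.001, 0.236, 0, 0, 0
--
```

Request:
play_rows(series=[0.006,0.429,0.105,0,0,-0.34,0.006,0.429,0.105,0,0,-0.34,0.006,0.429,0.105,0,0,-0.34,0.006,0.429,0.105,0,0,-0.34,0.006,0.429,0.105,0,0,-0.34,0.006,0.429,0.105,0,0,-0.34,0.006,0.429,0.105,0,0,-0.34])

```text
clock: 52.68
position: [0.472, 0.0018, 0.1499]
orientation: [-0.439, 0.899, 0.0, -0.0]
ft_force: [-0.0, -0.6, -0.7]
grip_width: 0.47
```

Request:
play_rows(series=[0,0,0.1,0,0,0,0,0,0.18,0,0,0,0,0,0.22,0,0,0,0,0,0.23,0,0,0,0,0,0.236,0,0,0,0,0,0.236,0,0,0])

```text
clock: 53.42
position: [0.4722, 0.0024, 0.0096]
orientation: [-0.439, 0.899, -0.0, 0.0]
ft_force: [0.6, 0.1, -0.6]
grip_width: 0.47
```

Request:
play_rows(series=[0,0,0.002,0,0,0,0,0,0.003,0,0,0,0,0,0.003,0,0,0])

```text
clock: 53.8
position: [0.4719, 0.0027, 0.0074]
orientation: [-0.439, 0.898, -0.0, 0.0]
ft_force: [-1.4, -0.2, 3.7]
grip_width: 0.471
```

Request:
play_rows(series=[0,0,0,0,0,0,0,0,0,0,0,0,0,0,0,0,0,0,0,0,-0.1,0,0,0,0,0,-0.2,0,0,0,0,0,-0.35,0,0,0,0,0,-0.35,0,0,0,0,0,-0.35,0,0,0], hand=0.15)

```text
clock: 54.8
position: [0.4723, 0.0027, 0.219]
orientation: [-0.439, 0.898, -0.001, 0.001]
ft_force: [-0.2, -0.7, -0.8]
grip_width: 0.849
```

```bash
python3 - <<'E'
from h import *
s=arm.sense(); print(s['position'],s['joint_pos'].round(2),s['clock'],s['grip_width'],s['ft_force'])
im,d,k=save('wrist','w19.png'); P=pts('wrist',d,k); objs(im,d,P,.014,.03)
t,R=grasp_plan(.4733,.0055,52.1)
plan([[(t-.11*R[:,2],R,8)],[(t,R,5)]])
E
```

```text
[0.47229473 0.0026559  0.21897121] [-0.05 -0.34  1.86  0.    1.62 -2.53] 54.8 0.8493439952863209 [-0.17981044 -0.71273003 -0.78986143]
[0.4739 0.005 ] [44.  93.1] ang 52.1 z95 0.0450 ends+- [0.0413 0.0452] wid [0.036 0.044] hsv [ 19.  37. 115.] px [257. 168.]
[ 0.5031 -0.0291] [12.4 23.5] ang -83.0 z95 0.2832 ends+- [0.2839 0.28  ] wid [0.012 0.012] hsv [20. 68. 85.] px [153. 273.]
[0.4341 0.0248] [12.3 23.8] ang 7.7 z95 0.2831 ends+- [0.2794 0.2837] wid [0.012 0.012] hsv [20. 68. 85.] px [360. 273.]
[ 0.7272 -0.0312] [13.8 48.8] ang -47.7 z95 0.0397 ends+- [0.0392 0.0332] wid [0.011 0.012] hsv [20. 59. 91.] px [ 82. 268.]
[0.5807 0.1266] [44.2 68.9] ang 32.4 z95 0.0449 ends+- [-1.      0.0451] wid [0.002 0.044] hsv [145. 171. 113.] px [251. 286.]
[ 0.505 -0.022] [ 1.2 17. ] ang 51.7 z95 0.2996 ends+- [0.2995 0.2996] wid [0.001 0.001] hsv [20. 65. 72.] px [138. 352.]
[0.4402 0.0285] [ 1.4 16.3] ang 51.9 z95 0.2995 ends+- [0.2995 0.2995] wid [0.001 0.001] hsv [19. 64. 77.] px [375. 353.]
x8 need 2.1 3.6: -0.093, 0.001, 0.2, 0, 0.422, 0
--
x5 need 1.8 0.0: 0, 0, 0.184, 0, 0, 0
--
```

Laid down exactly as planned. Slanted regrasp now.

Request:
play_rows(series=[-0.05,0,0.03,0,0.15,0,-0.093,0,0.2,0,0.422,0,-0.093,0,0.2,0,0.422,0,-0.093,0,0.2,0,0.422,0,-0.093,0,0.2,0,0.422,0,-0.093,0,0.2,0,0.422,0,-0.093,0,0.2,0,0.422,0,-0.093,0,0.2,0,0.422,0])

```text
clock: 55.85
position: [0.5059, 0.0463, 0.0978]
orientation: [-0.415, 0.85, -0.143, -0.291]
ft_force: [0.2, -0.1, 0.4]
grip_width: 0.848
```

Request:
play_rows(series=[0,0,0.08,0,0,0,0,0,0.15,0,0,0,0,0,0.184,0,0,0,0,0,0.184,0,0,0,0,0,0.184,0,0,0])

```text
clock: 56.48
position: [0.4653, -0.0064, 0.0112]
orientation: [-0.415, 0.85, -0.143, -0.291]
ft_force: [1.0, 0.2, 0.8]
grip_width: 0.85
```

Request:
play_rows(series=[0,0,0,0,0,0,0,0,0,0,0,0,0,0,0,0,0,0,0,0,0,0,0,0,0,0,0,0,0,0,0.05,0,-0.065,0,0,0,0.1,0,-0.13,0,0,0,0.153,0,-0.197,0,0,0,0.153,0,-0.197,0,0,0,0.153,0,-0.197,0,0,0], hand=1)

```text
clock: 57.72
position: [0.4641, -0.0066, 0.1587]
orientation: [-0.415, 0.849, -0.143, -0.293]
ft_force: [0.3, -1.0, 0.0]
grip_width: 0.474
```

```bash
python3 - <<'E'
from h import *
s=arm.sense(); print(s['position'],s['joint_pos'].round(2),s['clock'],s['grip_width'],s['ft_force'])
t=52; pp=-113.6; bx=np.array([.919,-.394,0]); A=bc+.02*bx+.095*by
R1=slantA(52.1,t,1); R2=slantA(-30.75,t,1); R3=slantA(pp,t,1); print(A,ptcp(A,pp,R3,.0505))
plan([[((.60,.02,.28),R1,12)]])
E
```

```text
[ 0.46411307 -0.00660543  0.15865597] [ 0.19  0.    1.76 -0.44  1.88 -2.31] 57.725 0.4744346419022155 [ 0.25352324 -1.0098781   0.01742397]
[ 0.55761  -0.188275  0.      ] [ 0.55288004 -0.19910146  0.03892556]
x12 need 2.9 8.4: -0.013, -0.151, -0.267, 0.001, -1, 0
--
```

Request:
play_rows(series=[-0.013,-0.151,-0.267,0,-1,0,-0.013,-0.151,-0.267,0,-1,0,-0.013,-0.151,-0.267,0,-1,0,-0.013,-0.151,-0.267,0,-1,0,-0.013,-0.151,-0.267,0,-1,0,-0.013,-0.151,-0.267,0,-1,0,-0.013,-0.151,-0.267,0,-1,0,-0.013,-0.151,-0.267,0,-1,0,-0.013,-0.151,-0.267,0,-1,0,-0.013,-0.151,-0.267,0,-1,0,-0.013,-0.151,-0.267,0,-1,0,-0.013,-0.151,-0.267,0,-1,0])

```text
clock: 59.22
position: [0.6011, 0.0292, 0.289]
orientation: [-0.388, 0.814, 0.192, 0.387]
ft_force: [0.8, -1.0, -1.9]
grip_width: 0.467
```

```bash
python3 - <<'E'
from h import *
s=arm.sense(); print(s['position'],s['joint_pos'].round(2),s['clock'],s['grip_width'])
plan([[((.59,-.04,.28),slantA(-30.75,52,1),11)]])
E
```

```text
[0.60110317 0.02921687 0.28903217] [-0.38 -0.3   1.9   0.88  1.33 -2.97] 59.225 0.4671639755264766
x11 need 1.1 7.7: 0.075, -0.058, -0.07, 0.718, -0.012, 0.562
--
```

Request:
play_rows(series=[0.075,-0.058,-0.07,0.72,-0.01,0.562,0.075,-0.058,-0.07,0.72,-0.01,0.562,0.075,-0.058,-0.07,0.72,-0.01,0.562,0.075,-0.058,-0.07,0.72,-0.01,0.562,0.075,-0.058,-0.07,0.72,-0.01,0.562,0.075,-0.058,-0.07,0.72,-0.01,0.562,0.075,-0.058,-0.07,0.72,-0.01,0.562,0.075,-0.058,-0.07,0.72,-0.01,0.562,0.075,-0.058,-0.07,0.72,-0.01,0.562,0.075,-0.058,-0.07,0.72,-0.01,0.562,0.075,-0.058,-0.07,0.72,-0.01,0.562])

```text
clock: 60.6
position: [0.5903, -0.0387, 0.2797]
orientation: [0.238, 0.867, -0.117, 0.421]
ft_force: [-0.4, 0.7, -1.3]
grip_width: 0.47
```

```bash
python3 - <<'E'
from h import *
s=arm.sense(); print(s['position'],s['joint_pos'].round(2),s['clock'],s['grip_width'])
t=52; pp=-113.6; bx=np.array([.919,-.394,0]); A=bc+.02*bx+.095*by; R3=slantA(pp,t,1)
im,d,k=save('top','t20.png'); P=pts('top',d,k); objs(im,d,P,.016,.03)
plan([[(ptcp(A,pp,R3,.15),R3,12)],[(ptcp(A,pp,R3,.0525),R3,12)]])
E
```

```text
[ 0.59032622 -0.03867147  0.27968495] [ 0.15 -0.52  2.07 -0.67  0.93 -0.66] 60.6 0.4700141977044062
[0.7865 0.4084] [ 40.9 120.5] ang -82.3 z95 0.0807 ends+- [0.0755 0.0798] wid [0.021 0.041] hsv [ 17.5 127.  189.5] px [154. 102.]
[ 0.7574 -0.0149] [60.8 84.1] ang -1.0 z95 0.0626 ends+- [-1.      0.0634] wid [0.016 0.052] hsv [ 26.   42.5 136.5] px [283. 110.]
[ 0.695  -0.2542] [ 82.3 110.9] ang -41.6 z95 0.1012 ends+- [ 0.0987 -1.    ] wid [0.06  0.015] hsv [19. 47. 65.] px [362. 123.]
[0.7257 0.2433] [47.8 52.3] ang -61.1 z95 0.0791 ends+- [0.052  0.0696] wid [0.045 0.046] hsv [21. 42. 69.] px [207. 121.]
[0.5923 0.1326] [43.2 93.8] ang 32.8 z95 0.0466 ends+- [0.0427 0.0474] wid [0.036 0.041] hsv [146. 148. 121.] px [241. 160.]
[ 0.4542 -0.3793] [ 67.6 121.2] ang -23.2 z95 0.2401 ends+- [0.2222 0.2396] wid [0.064 0.066] hsv [16. 45. 59.] px [415. 198.]
[ 0.4475 -0.2695] [44.4 44.5] ang -20.3 z95 0.1037 ends+- [0.1023 0.1029] wid [0.04  0.044] hsv [ 18.  43. 143.] px [366. 202.]
[0.3035 0.5201] [51.8 52.4] ang 8.3 z95 0.0645 ends+- [0.0641 0.032 ] wid [0.051 0.02 ] hsv [ 29.  218.5 142.5] px [124. 248.]
x12 need 3.5 7.7: 0.135, -0.26, 0.211, 0.724, 0, 0.569
--
x12 need 1.6 0.0: 0.128, 0, 0.1, 0, 0, 0
--
```

Request:
play_rows(series=[0.135,-0.26,0.211,0.724,0,0.569,0.135,-0.26,0.211,0.724,0,0.569,0.135,-0.26,0.211,0.724,0,0.569,0.135,-0.26,0.211,0.724,0,0.569,0.135,-0.26,0.211,0.724,0,0.569,0.135,-0.26,0.211,0.724,0,0.569,0.135,-0.26,0.211,0.724,0,0.569,0.135,-0.26,0.211,0.724,0,0.569,0.135,-0.26,0.211,0.724,0,0.569,0.135,-0.26,0.211,0.724,0,0.569,0.135,-0.26,0.211,0.724,0,0.569,0.135,-0.26,0.211,0.724,0,0.569])

```text
clock: 62.15
position: [0.5519, -0.1997, 0.1388]
orientation: [0.753, 0.491, -0.366, 0.24]
ft_force: [-0.2, -0.1, -0.9]
grip_width: 0.468
```

Request:
play_rows(series=[0.05,0,0.039,0,0,0,0.09,0,0.07,0,0,0,0.11,0,0.086,0,0,0,0.12,0,0.094,0,0,0,0.128,0,0.1,0,0,0,0.128,0,0.1,0,0,0])

```text
clock: 62.9
position: [0.5525, -0.1999, 0.0413]
orientation: [0.753, 0.491, -0.367, 0.24]
ft_force: [0.1, -1.0, -1.3]
grip_width: 0.47
```

```bash
python3 - <<'E'
from h import *
s=arm.sense(); print(s['position'],s['joint_pos'].round(2),s['clock'],s['grip_width'],s['ft_force'])
bx=np.array([.919,-.394,0]); A=bc+.02*bx+.095*by
print(np.degrees(Ro.from_matrix(slantA(-113.6,52,1).T@Ro.from_quat(s['orientation']).as_matrix()).as_rotvec()))
standing('w21.png',A)
E
```

```text
[ 0.5524663  -0.19985831  0.04125259] [-0.01  0.29  1.75 -0.81  1.57  0.61] 62.9 0.4700364888426084 [ 0.12378919 -1.02013399 -1.31331181]
[0.11025461 0.04354588 0.19955221]
rows 156 259
156 [ 0.5697 -0.1613  0.0079] 157 [ 0.5694 -0.1621  0.008 ] 158 [ 0.569  -0.1629  0.0081] 159 [ 0.5687 -0.1636  0.0082] 160 [ 0.5682 -0.1649  0.0081] 161 [ 0.5674 -0.1666  0.0077] 162 [ 0.567  -0.1675  0.0077] 163 [ 0.5665 -0.1686  0.0077] 164 [ 0.5665 -0.1687  0.0082] 165 [ 0.5658 -0.1701  0.008 ] 166 [ 0.5651 -0.1718  0.0077] 167 [ 0.565  -0.1721  0.0081] 168 [ 0.5647 -0.1729  0.0083] 169 [ 0.5639 -0.1746  0.008 ] 170 [ 0.5632 -0.1763  0.0077] 182 [ 0.566  -0.1697  0.0174] 194 [ 0.5663 -0.169   0.024 ] 206 [ 0.5659 -0.1699  0.0298] 218 [ 0.5656 -0.1705  0.0356] 230 [ 0.5658 -0.17    0.0415] 242 [ 0.5659 -0.1697  0.0473] 254 [ 0.5658 -0.17    0.0527]
```

Vertical, about 3 mm above the board. Lowering and releasing.

Request:
play_rows(series=[0.0015,0,0.001,0,0,0,0.003,0,0.002,0,0,0,0.004,0,0.003,0,0,0,0.0045,0,0.0035,0,0,0,0.0045,0,0.0035,0,0,0])

```text
clock: 63.58
position: [0.5523, -0.1998, 0.0378]
orientation: [0.753, 0.491, -0.367, 0.24]
ft_force: [0.0, 1.3, 3.4]
grip_width: 0.47
```

Request:
play_rows(series=[0,0,0,0,0,0,0,0,0,0,0,0,0,0,0,0,0,0,0,0,0,0,0,0,0,0,-0.05,0,0,0,0,0,-0.1,0,0,0,0,0,-0.2,0,0,0,0,0,-0.3,0,0,0,0,0,-0.3,0,0,0,0,0,-0.3,0,0,0], hand=0.15)

```text
clock: 64.82
position: [0.6091, -0.0703, 0.1478]
orientation: [0.753, 0.491, -0.367, 0.24]
ft_force: [-0.4, -0.7, -0.8]
grip_width: 0.852
```

```bash
python3 - <<'E'
from h import *
s=arm.sense(); print(s['position'],s['clock'],s['grip_width'],s['ft_force'])
plan([[((.45,.12,.3),slantA(-60,20,1),11)]])
E
```

```text
[ 0.60907199 -0.07027503  0.14777191] 64.825 0.8522691527573573 [-0.44626882 -0.70176152 -0.83330139]
x11 need 4.7 5.8: -0.087, -0.37, -0.301, -0.355, 0.329, -0.49
--
```

Request:
play_rows(series=[-0.087,-0.37,-0.301,-0.355,0.329,-0.49,-0.087,-0.37,-0.301,-0.355,0.329,-0.49,-0.087,-0.37,-0.301,-0.355,0.329,-0.49,-0.087,-0.37,-0.301,-0.355,0.329,-0.49,-0.087,-0.37,-0.301,-0.355,0.329,-0.49,-0.087,-0.37,-0.301,-0.355,0.329,-0.49,-0.087,-0.37,-0.301,-0.355,0.329,-0.49,-0.087,-0.37,-0.301,-0.355,0.329,-0.49,-0.087,-0.37,-0.301,-0.355,0.329,-0.49])

```text
clock: 65.95
position: [0.4508, 0.1201, 0.2994]
orientation: [0.493, 0.852, -0.088, 0.15]
ft_force: [0.7, -0.2, 0.7]
grip_width: 0.849
```

```bash
python3 - <<'E'
from h import *
s=arm.sense(); print(s['position'],s['clock'],s['grip_width'],s['ft_force'])
for n in('top','scene'):
    im,d,k=save(n,n+'22.png'); P=pts(n,d,k); print(n); objs(im,d,P,.016,.03)
a=cv2.resize(cv2.imread('pics/scene22.png')[80:260,60:300],(800,600)); cv2.imwrite('pics/s22c.png',a)
E
```

```text
[0.4507746  0.12013453 0.29939325] 65.95 0.8487026797360462 [ 0.734397   -0.16750152  0.71993507]
top
[0.7851 0.4085] [ 39.1 122.2] ang -82.6 z95 0.0810 ends+- [0.0741 0.0795] wid [0.019 0.039] hsv [ 17. 126. 191.] px [154. 102.]
[ 0.7572 -0.0151] [60.9 83.8] ang -2.0 z95 0.0621 ends+- [0.0166 0.0605] wid [0.021 0.05 ] hsv [ 26.  43. 142.] px [283. 110.]
[ 0.6956 -0.2548] [ 82.5 110.4] ang -42.3 z95 0.1015 ends+- [ 0.1018 -1.    ] wid [0.06  0.017] hsv [19. 46. 68.] px [362. 123.]
[0.7257 0.244 ] [49.3 51. ] ang -64.5 z95 0.0789 ends+- [0.0711 0.0702] wid [0.047 0.043] hsv [22. 42. 72.] px [206. 121.]
[0.5925 0.1327] [43.3 93.8] ang 32.6 z95 0.0473 ends+- [0.0433 0.048 ] wid [0.036 0.043] hsv [146. 146. 127.] px [241. 160.]
[ 0.5577 -0.1905] [44.3 44.5] ang -21.2 z95 0.1037 ends+- [0.1028 0.1019] wid [0.043 0.044] hsv [ 19.   42.5 152.5] px [341. 168.]
[ 0.4542 -0.3794] [ 66.6 121.5] ang -23.4 z95 0.2401 ends+- [0.2188 0.2401] wid [0.067 0.064] hsv [16. 44. 62.] px [415. 198.]
[ 0.4475 -0.2694] [44.7 46.1] ang -11.9 z95 0.1041 ends+- [0.1027 0.1041] wid [0.042 0.044] hsv [ 19.   42.5
[... 467 characters left out ...]
- [ 0.1017 -1.    ] wid [0.067 0.02 ] hsv [ 23.  42. 103.] px [131. 171.]
[ 0.7482 -0.0118] [59.5 63.7] ang 88.1 z95 0.0616 ends+- [0.0612 0.0611] wid [0.051 0.048] hsv [ 22.  66. 141.] px [161. 219.]
[0.5935 0.1351] [44.9 98.1] ang 31.2 z95 0.0463 ends+- [0.0417 0.0472] wid [0.037 0.043] hsv [145. 177. 134.] px [236. 225.]
[0.306 0.523] [48.8 56.1] ang 6.8 z95 0.0629 ends+- [0.0627 0.0305] wid [0.048 0.019] hsv [ 23. 255. 152.] px [417. 249.]
[0.7305 0.2512] [48.7 52.5] ang -27.8 z95 0.0783 ends+- [0.0681 0.0616] wid [0.043 0.042] hsv [30. 30. 69.] px [222. 270.]
[0.7805 0.4136] [ 38.9 124.8] ang 90.0 z95 0.0805 ends+- [0.0722 0.072 ] wid [0.039 0.018] hsv [ 28.   55.5 238. ] px [256. 325.]
```

View pics/s22c.png

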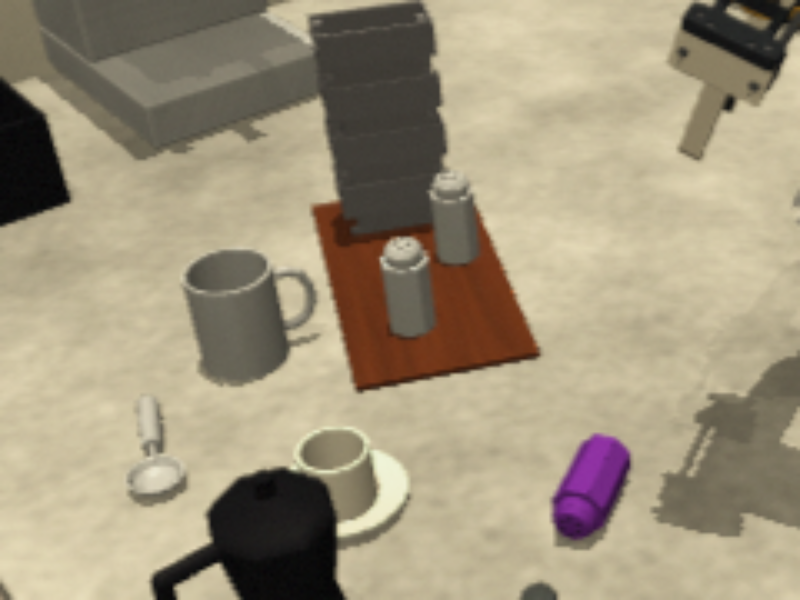

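The final view shows the straight four-bin tower, both shakers upright at (455,220) and (408,290), the cup, saucer and jug in place, and the gripper clear. Handing in.

```bash
python3 -c "
from bench import arm; print(arm.job_done())"
```

```text
the job is handed in; nothing more can be done
None
```

I rebuilt the station and handed it in at about 66 s of the 210 s; the hand-in gave no verdict.

**Bins:** All three loose bins are stacked on the base bin, each facing opposite to the one below. The rims measured 0.127, 0.1845 and 0.241 m, so each step is 57 mm, as a proper stack should be. Offsets between bins measured about 1–2.5 mm.

**Shakers:** Only two silver shakers were in view, and both now stand on the board. They are at about (.4475, -.2695) and (.5577, -.1905), with tops at about 0.104 m. That is right for standing on the board, and both looked vertical.

**One setback:** The first shaker I stood up was found lying on the board after I had moved away, which fits the announced knock. Its cap was too close to the jug handle for a slanted grasp. I lifted it straight up, laid it on free counter, regrasped it slanted and stood it up again.

**Everything else:** In the last top view the jug, tamper, cup with saucer and the purple and yellow look-alikes were where they started, within measuring noise. The gripper was open and clear. In that view the top and scene cameras differed by up to 4 mm for most objects. For the front shaker they differed by about 1 cm, because the scene camera sees only one side of it. In that camera the tower and rear shaker merged into one outline. I relied on the top and wrist measurements.

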